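# Mirror the paint markers onto the neighbour's rack

### The arm

A 6-joint arm with a two-finger parallel gripper is mounted at the origin on the work surface. World frame = base frame: x ahead of the robot, y to its left, z up, the work surface at z = 0. Lengths are in m, angles in rad, forces in N, time in s.
With the tool pointing down it reaches from about 0.375 to 0.975 m from the base axis. Payload 3.8 kg.
Tool frame: the origin (TCP) lies midway between the tips of the shut fingers; the grasp point (between the pads) lies 19 mm behind it (arm.grip_depth is the distance from the TCP to the grasp point, in m); y points along the fingers, x is the direction in which the jaws open and shut, and the axes are right-handed (so a half turn about y gives the same grasp; the last joint's range is limited). The gripper opens to 88 mm and grips with 3 to 60 N. Pads are 18 mm wide; open, the fingers measure 123 mm over their backs; the gripper's body (75 mm by 187 mm) begins 45 mm behind the grasp point.
Start: joints at [-1.155, 0.264, 1.604, -0, 1.274, -0.037], TCP at [0.295, -0.607, 0.239] pointing down, gripper open.
Joint ranges: [-2.63, 2.63], [-0.94, 2.18], [0.31, 2.57], [-1.31, 4.45], [0, 2.66], [-2.55, 2.55]. Speed limits (rad/s): [2.57, 2.57, 3.14, 3.14, 3.14, 3.14].

### API

Orientations are given as a 3x3 rotation matrix whose columns are the frame's x, y, z axes.
In Python, from rig import arm, viewer gives the robot as it stands.
- The arm moves only by the tool apply_moves, never from a script. Its arguments are lists of equal length, an entry for each row: "delta_pos": the shift along the tool's x, y, z in mm, a list of three; "delta_rot": the turn, a rotation vector about the tool's x, y, z in rad, a list of three. In form: {"delta_pos": [[x, y, z], ...], "delta_rot": [[rx, ry, rz], ...]}. A call has exactly 8 rows; each row shifts and turns the pose as measured when the row begins, along the tool's axes as they then stand; what a row does not reach is not made up. A row lasts 1/12 s, in which the tool goes at most 41.7 mm and 7.16 degrees, less where a joint would pass 70% of its speed; a pose out of reach is approached as far as the arm can. A call with a gripper value outside its range is refused whole. "gripper" is the gripper's target within -1 to 1 (fully open at 1, half-way at 0, shut at -1), set as the call begins (left out, the last holds). The fingers move at their own pace and stop on an object; the grip force is fixed at half the most. Time passes only in rows, so rows that do not move let the fingers close, or fill a call up. It gives the time, the measured TCP pose, the force and the opening at its end, in the units of the state.
- arm.read_state(): the state, without advancing time (a new reading comes with each control period).
- viewer.grab_frame(name): name is "side" or "top"; returns a dict with "img" (400x640x3 uint8, red, green, blue), "fov_y" (degrees; the focal length in pixels is half the picture's height over the tangent of half this angle, whatever the lens; pixels are square), "cx", "cy" (the principal point, pixels), "origin" and "attitude" of the camera in the world. Camera axes: x right, y down, z forward; pixel columns grow to the right and rows downward; lengths in m; the calibration is good to about 2 mm. A picture is of the moment at which its call begins. There is no depth.
- arm.job_done(): hands the job in, once; it reports no verdict.
The state is a dict: "t": time; "joint_pos": joint angles; "joint_vel": joint speeds; "effort": joint torques, N m; "tool_pos": TCP position; "orientation": TCP orientation; "force": force on the tool from outside, world axes, zero at the start; "ft_torque": the same for the moment, N m; "opening": opening from 0.0 (shut) to 1.0 (fully open).
Only numpy, scipy, OpenCV 4.12 (cv2) and the standard library are available. Lean on these libraries where they do the work, as an engineer would, in place of code of your own. Each camera call takes 0.05 s, during which the arm holds its last target. There are 200 camera calls.

### The job

Move the four paint markers from the brown rack to the white rack in reverse order, so that the person sitting opposite has them in the order we had them: the leftmost marker goes to the rightmost place, and so on. Lay each one gently and squarely across both rails in a place of its own, about centred, either end forward; leave the mug, glue stick and tape where they are.

Things in the scene. Friction and masses are not known exactly. Their poses are not given: they have to be found in the camera images.
- old_rack: Brown wood rack, fixed, full at start. Two rails along y, 262 long, 14 thick, at x = -45 and +45, open gap of 76 between; floors 30 high, rounded teeth to 47. Origin: table level, midway. x across the rails, away from the robot (turned up to 0.3 rad), y to the robot's left. 4 places at y = 84, 28, -28, -84: a marker lies along x over both rails. Card strip at x -124 to -88, 34 high (mm).
- new_rack: White rack, fixed, empty at start, left or right of the brown one. Same rails, gap, teeth, axes (also turned up to 0.3 rad), origin and places (y = 84, 28, -28, -84 mm), but no card strip. A marker lying properly has its centre at x = 0, z = 40 mm in this frame, its length along x; the rounded teeth centre it sideways to about 3 mm. Base plate between the rails 6 mm high.
- marker_red: Red paint marker with white tail end, 145 mm long, 20 mm thick, round, 25 to 50 g. Origin at its centre, on its axis; x along its length (cap to tail), y and z roll with it. Starts lying in the brown rack, centre 40 mm above the table, within 10 mm of midway between the rails; grip it there from above across its thickness, fingers in the gap between the rails.
- marker_yellow: Yellow paint marker with white tail end, 145 mm long, 20 mm thick, round, 25 to 50 g. Origin at its centre, on its axis; x along its length (cap to tail), y and z roll with it. Starts lying in the brown rack, centre 40 mm above the table, within 10 mm of midway between the rails; grip it there from above across its thickness, fingers in the gap between the rails.
- marker_green: Green paint marker with white tail end, 145 mm long, 20 mm thick, round, 25 to 50 g. Origin at its centre, on its axis; x along its length (cap to tail), y and z roll with it. Starts lying in the brown rack, centre 40 mm above the table, within 10 mm of midway between the rails; grip it there from above across its thickness, fingers in the gap between the rails.
- marker_blue: Blue paint marker with white tail end, 145 mm long, 20 mm thick, round, 25 to 50 g. Origin at its centre, on its axis; x along its length (cap to tail), y and z roll with it. Starts lying in the brown rack, centre 40 mm above the table, within 10 mm of midway between the rails; grip it there from above across its thickness, fingers in the gap between the rails.
- chip_red: Red colour card, 30 x 40 x 6 mm, fixed on the brown rack's strip on the robot's side, at the same y in that rack's frame as the red marker's starting place. Origin at the centre of its underside, 34 mm above the table. Not to be moved; it shows where the red marker was at the start.
- chip_yellow: Yellow colour card, 30 x 40 x 6 mm, fixed on the brown rack's strip on the robot's side, at the same y in that rack's frame as the yellow marker's starting place. Origin at the centre of its underside, 34 mm above the table. Not to be moved; it shows where the yellow marker was at the start.
- chip_green: Green colour card, 30 x 40 x 6 mm, fixed on the brown rack's strip on the robot's side, at the same y in that rack's frame as the green marker's starting place. Origin at the centre of its underside, 34 mm above the table. Not to be moved; it shows where the green marker was at the start.
- chip_blue: Blue colour card, 30 x 40 x 6 mm, fixed on the brown rack's strip on the robot's side, at the same y in that rack's frame as the blue marker's starting place. Origin at the centre of its underside, 34 mm above the table. Not to be moved; it shows where the blue marker was at the start.
- glue_stick: Bystander: a loose glue stick standing upright beyond the racks, 28 mm in diameter, 98 mm tall, white with black foot, green band and grey cap. Origin at the centre of its foot.
- mug: Bystander: a loose white mug standing to one side of the racks, 80 mm across, 92 mm tall, handle on its own +y side. Origin at the centre of its foot.
- tape_roll: Bystander: a loose orange ring-shaped roll of tape lying flat to the other side of the racks, 84 mm across, hole 60 mm, 24 mm high. Origin at the centre of its underside.

How it is judged:
By the outcome, as a careful person would: the job done as asked, in the order asked, and still so for the second after the job is handed in, with the robot touching nothing.
It also fails if it takes over 93 s, if anything falls off the work surface, if the arm or the gripper's body presses on something with over 40 N, if the wrist force passes 120 N, or if a joint passes its speed limit or range.

## Working session

There is one attempt and no reset: what is moved stays moved. The work goes in short steps, Python scripts to look and compute and a tool call to move; the robot and the scene stay as the last step left them, time stands still between calls to the robot, and variables do not carry over. Pictures are saved under pics/ and viewed, about 12 in all and at most 16, crops included, and the job is handed in when it is done.

Besides the shell and the picture viewer there is one more tool, called after "Call:" by a JSON object that holds its "fn" and its "kwargs", one argument or row to a line. apply_moves: Moves the arm, as the interface text tells. Its arguments: {"type":"object","properties":{"delta_pos":{"type":"array","items":{"type":"array","items":{"type":"number"}}},"delta_rot":{"type":"array","items":{"type":"array","items":{"type":"number"}}},"gripper":{"type":"number"}},"required":["delta_pos","delta_rot"]}

```bash
mkdir -p pics; ls
python3 - <<'E'
from rig import arm, viewer
import cv2
s=arm.read_state(); print(s)
for n in("top","side"):
    f=viewer.grab_frame(n); cv2.imwrite(f"pics/{n}0.png",f["img"][:,:,::-1]); print({k:v for k,v in f.items() if k!="img"})
E
```

```text
pics
{'t': 0.0, 'joint_pos': array([-1.15492334e+00,  2.64725752e-01,  1.60535078e+00, -2.54058132e-05,
        1.27372236e+00, -3.68967965e-02]), 'joint_vel': array([ 5.98399070e-04, -1.47734321e-03,  5.80621012e-05,  1.60201273e-03,
        1.04916619e-03,  8.75091361e-04]), 'effort': array([ 7.09086471e-04, -5.02116358e+01, -3.56878352e+01,  7.26184272e-02,
        2.94914294e-02, -1.82787398e-04]), 'tool_pos': array([ 0.29498989, -0.60633977,  0.23741903]), 'orientation': array([[ 4.37463612e-01, -9.13518263e-04,  8.99235650e-01],
       [-8.99233409e-01,  2.00837479e-03,  4.37464562e-01],
       [-2.20563408e-03, -9.99997566e-01,  5.71247494e-05]]), 'force': array([0.40497638, 0.07395097, 0.35133638]), 'ft_torque': array([ 0.01692214,  0.02046704, -0.01608052]), 'opening': 1.0010282195037135}
{'fov_y': 45.47735929267256, 'cx': 322.5571808473874, 'cy': 196.03334271871654, 'origin': array([ 0.47174614, -0.00250568,  1.45021313]), 'attitude': array([[-0.01671116, -0.99824654,  0.05678536],
       [-0.99985706,  0.01683002,  0.00161551],
       [-0.00256838, -0.05675025, -0.9983851 ]])}
{'fov_y': 45.2344647877078, 'cx': 323.96899163769774, 'cy': 198.52115086645517, 'origin': array([0.20300716, 1.16376982, 0.9034831 ]), 'attitude': array([[-0.94910642, -0.18600391,  0.25416442],
       [-0.31477559,  0.53291845, -0.7854389 ],
       [ 0.0106458 , -0.82546985, -0.56434581]])}
```

View pics/top0.png

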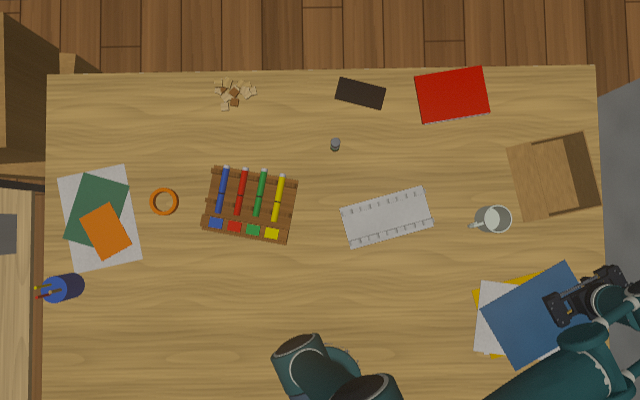

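View pics/side0.png

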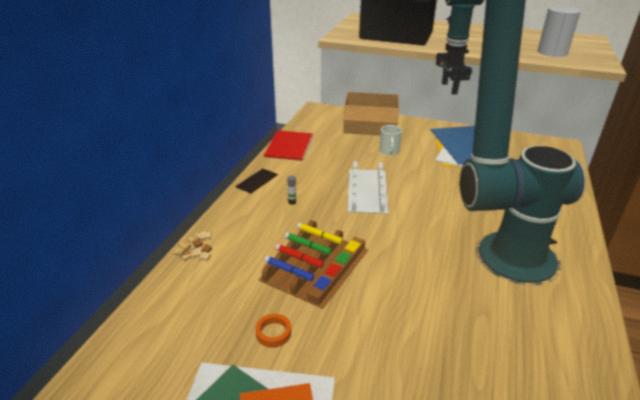

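The top view shows, from left to right, blue (222,190), red (241,190), green (260,192) and yellow (278,198), with the chips in the same order. The white rack is at about (387,217), with the mug at (492,219) and the tape at (164,201). The side view agrees. Next I'll measure the markers and look at the white rack enlarged.

```bash
cat > h.py <<'E'
import numpy as np, cv2
from rig import arm, viewer
def ray(f,uv,z):
    F=200/np.tan(np.radians(f["fov_y"])/2)
    uv=np.atleast_2d(uv).astype(float)
    d=np.c_[(uv[:,0]-f["cx"])/F,(uv[:,1]-f["cy"])/F,np.ones(len(uv))]@f["attitude"].T
    o=f["origin"]; return o+d*((z-o[2])/d[:,2])[:,None]
def proj(f,P):
    F=200/np.tan(np.radians(f["fov_y"])/2)
    c=(np.atleast_2d(P)-f["origin"])@f["attitude"]
    return np.c_[f["cx"]+F*c[:,0]/c[:,2],f["cy"]+F*c[:,1]/c[:,2]]
HUE={"red":[(0,4),(174,179)],"yellow":[(22,34)],"green":[(45,80)],"blue":[(105,125)]}
def blobs(f,col,box):
    h=cv2.cvtColor(f["img"],cv2.COLOR_RGB2HSV); m=np.zeros(h.shape[:2],np.uint8)
    for a,b in HUE[col]: m|=cv2.inRange(h,(a,150,60),(b,255,255))
    k=np.zeros_like(m); x0,y0,x1,y1=box; k[y0:y1,x0:x1]=m[y0:y1,x0:x1]
    n,l,s,c=cv2.connectedComponentsWithStats(k)
    return [(l==i,s[i]) for i in range(1,n) if s[i][4]>25]
E
python3 - <<'E'
from h import *
f=viewer.grab_frame("top")
for c in HUE:
    for m,s in blobs(f,c,(195,155,305,250)):
        uv=np.argwhere(m)[:,::-1]; r=cv2.minAreaRect(uv.astype(np.float32))
        print(c,s,np.round(ray(f,uv.mean(0),.04)[0],4),np.round(cv2.boxPoints(r),0).tolist())
im=f["img"][:,:,::-1]
a=cv2.resize(im[180:255,330:440],None,fx=7,fy=7,interpolation=cv2.INTER_CUBIC);cv2.imwrite("pics/w.png",a)
a=cv2.resize(im[155:250,195:305],None,fx=6,fy=6,interpolation=cv2.INTER_CUBIC);cv2.imwrite("pics/b.png",a)
E
```

```text
red [228 221  14  11  81] [0.4688 0.2612 0.04  ] [[227.0, 229.0], [229.0, 221.0], [241.0, 223.0], [239.0, 231.0]]
yellow [271 176  14  46 301] [0.5456 0.1333 0.04  ] [[270.0, 221.0], [279.0, 176.0], [285.0, 177.0], [276.0, 222.0]]
yellow [264 227  15  13 153] [0.4457 0.1532 0.04  ] [[263.0, 237.0], [266.0, 226.0], [279.0, 229.0], [277.0, 240.0]]
blue [219 169   9  23  68] [0.6049 0.2966 0.04  ] [[218.0, 190.0], [223.0, 168.0], [227.0, 169.0], [222.0, 191.0]]
blue [215 195   7  18  51] [0.5368 0.3096 0.04  ] [[215.0, 211.0], [218.0, 194.0], [221.0, 195.0], [218.0, 212.0]]
blue [209 218  14  10  90] [0.4795 0.3167 0.04  ] [[208.0, 225.0], [210.0, 217.0], [222.0, 219.0], [221.0, 227.0]]
```

View pics/w.png

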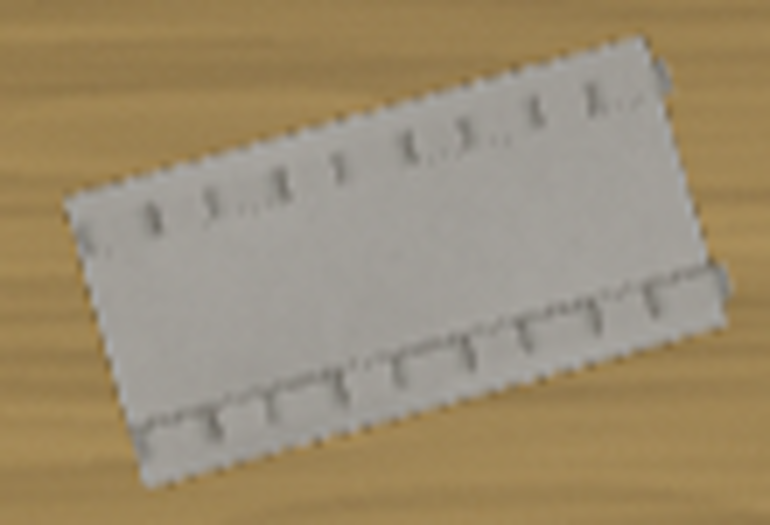

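View pics/b.png

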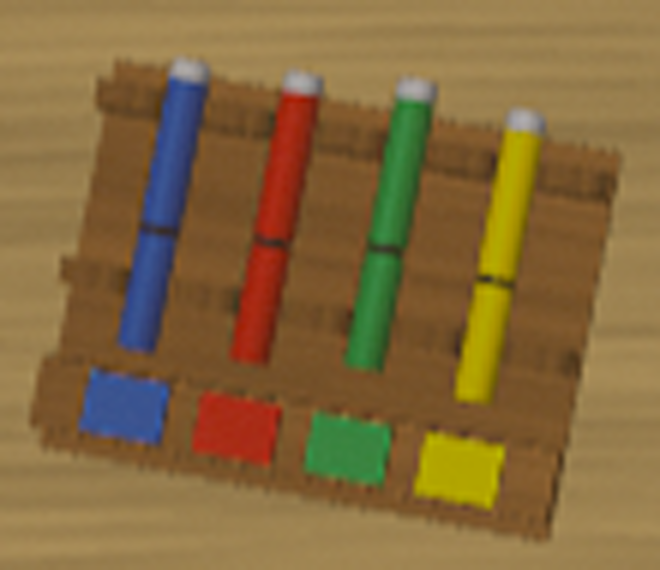

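The crops show the corners of the white rack at full-image pixels of about (339.7,208.1), (422.1,185.4), (433.6,226.4) and (351.1,249.6), with eight tooth marks per rail. The brown crop shows four markers with white tails on the far side, and the chips in the same order. Next I'll compute the poses.

Run:
```python
from h import *
f=viewer.grab_frame("top"); g=viewer.grab_frame("side")
M={"blue":((190,60),(135,350)),"red":((304,72),(250,362)),"green":((417,80),(365,368)),"yellow":((527,110),(474,402))}
P={}
for c,(a,b) in M.items():
    p=ray(f,np.array([a,b])/6.+[195,155]-.4,.042); d=p[0]-p[1]; P[c]=p.mean(0)
    print(c,P[c].round(4),"len",np.linalg.norm(d).round(4),"yaw",np.arctan2(d[1],d[0]).round(3))
ch=np.array([(125,406),(237,428),(349,449),(460,470)])/6.+[195,155]-.4
q=ray(f,ch,.04); e=q[0]-q[3]; yaw=np.arctan2(-e[0],e[1]); print("chips",q.round(4).tolist(),"span",np.linalg.norm(e))
ex=np.array([np.cos(yaw),np.sin(yaw)]);o=q.mean(0)[:2]+.106*ex; ey=np.array([-ex[1],ex[0]])
print("brown",o,yaw,[((P[c][:2]-o)@np.c_[ex,ey]).round(4) for c in P])
# white: mask edges
h=cv2.cvtColor(f["img"],cv2.COLOR_RGB2HSV); m=np.zeros((400,640),np.uint8)
m[178:258,330:442]=cv2.inRange(h,(0,0,60),(179,60,255))[178:258,330:442]
r=cv2.minAreaRect(max(cv2.findContours(m,0,1)[0],key=cv2.contourArea)); print(r,cv2.boxPoints(r).tolist())
C=lambda a:np.array(a)/7.+[330,180]-.4
far=ray(f,C([(68,197),(645,38)]),.035); near=ray(f,C([(148,487),(725,325)]),.035)
l=ray(f,C([(85,255),(128,400)]),.006); rr=ray(f,C([(662,110),(705,255)]),.006)
for n,p in(("far",far),("near",near),("l",l),("r",rr)):
    d=p[1]-p[0]; print(n,p.mean(0).round(4),np.arctan2(d[1],d[0]))
d=(far[0]-far[1]+near[0]-near[1]); yw=np.arctan2(-d[0],d[1]); ex=np.array([np.cos(yw),np.sin(yw)]);ey=np.array([-ex[1],ex[0]])
xo=((far.mean(0)+near.mean(0))[:2]/2)@ex; yo=((l.mean(0)+rr.mean(0))[:2]/2)@ey
ow=xo*ex+yo*ey
print("white",ow,yw,"width",(far.mean(0)-near.mean(0))[:2]@ex,"length",(l.mean(0)-rr.mean(0))[:2]@ey)
pl=np.array([(sx*.052,y,z) for sx in(-1,1) for y,z in((.131,.0),(.131,.03),(-.131,.03),(-.131,0))]+[(sx*.045,y,.047) for sx in(-1,1) for y in(-.056,0,.056)]+[(sx*.045,y,.03) for sx in(-1,1) for y in(-.084,-.028,.028,.084)])
w=np.c_[pl[:,:2]@np.array([ex,ey])+ow,pl[:,2]]
for n,F,b in(("t",f,(330,180,440,255)),("s",g,(335,150,400,220))):
    x0,y0,x1,y1=b;im=cv2.resize(F["img"][y0:y1,x0:x1,::-1],None,fx=7,fy=7,interpolation=cv2.INTER_CUBIC)
    for i,(u,v) in enumerate(proj(F,w)): cv2.circle(im,(int((u-x0+.5)*7),int((v-y0+.5)*7)),3,[(0,0,255),(255,0,0),(0,160,0)][0 if i<8 else 1 if i<14 else 2],-1)
    cv2.imwrite(f"pics/o{n}.png",im)
a=cv2.imread("pics/ot.png");b=cv2.imread("pics/os.png");H=max(len(a),len(b))
cv2.imwrite("pics/o.png",cv2.resize(np.hstack([cv2.copyMakeBorder(z,0,H-len(z),0,0,0) for z in(a,b)]),(795,int(795*H/(a.shape[1]+b.shape[1])))))
```

```text
blue [0.5786 0.2979 0.042 ] len 0.1456 yaw -0.192
red [0.5717 0.2414 0.042 ] len 0.1455 yaw -0.191
green [0.5673 0.1852 0.042 ] len 0.1444 yaw -0.188
yellow [0.5506 0.1314 0.042 ] len 0.1463 yaw -0.191
chips [[0.4797, 0.3173, 0.04], [0.468, 0.2622, 0.04], [0.4568, 0.2072, 0.04], [0.4456, 0.1528, 0.04]] span 0.16803777704124323
brown [0.56630364 0.2133402 ] -0.2046566039461557 [array([-0.0051,  0.0853]), array([-0.0004,  0.0286]), array([ 0.0067, -0.0273]), array([ 0.0013, -0.0834])]
((386.9042663574219, 216.58680725097656), (43.37189483642578, 88.32305908203125), 74.35775756835938) [[338.5311279296875, 207.61129760742188], [423.58306884765625, 183.7967529296875], [435.27740478515625, 225.56231689453125], [350.2254638671875, 249.37686157226562]]
far [ 0.5483 -0.1725  0.035 ] -1.3187577850856003
near [ 0.4258 -0.2033  0.035 ] -1.3150877321372794
l [ 0.461  -0.0658  0.006 ] -2.8719338628136923
r [ 0.5194 -0.3164  0.006 ] -2.8817777844216654
white [ 0.4880571  -0.19167476] 0.25387027202004814 width 0.12633033885867329 length 0.257214324477298
```

View pics/o.png

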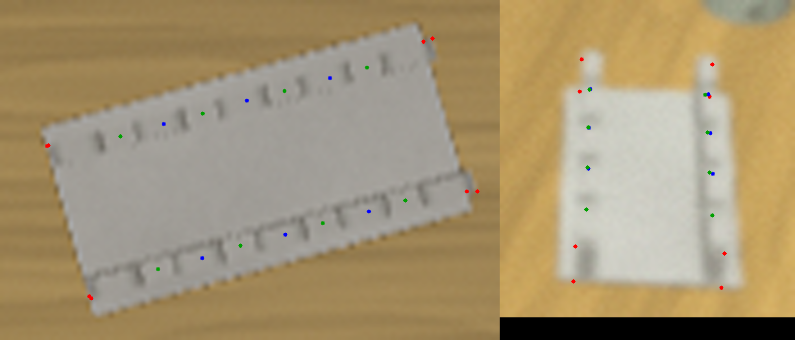

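The overlay agrees with the racks. The white rack's place dots fall midway between the tooth marks to within about 0.5 mm, and the side view is consistent. The lengths check too: markers about 145 mm and chip span 168 mm. The 126 mm outline is the base plate, not the rails. Next is a small planner that prints tool-frame moves.

```bash
cat > plan.py <<'E'
import sys, numpy as np
from rig import arm
from scipy.spatial.transform import Rotation as R
OW=np.array([.4875,-.1918]); YW=.254
OLD={"blue":(.5786,.2979),"red":(.5717,.2414),"green":(.5673,.1852),"yellow":(.5506,.1314)}
NEW={c:OW+y*np.array([-np.sin(YW),np.cos(YW)]) for c,y in dict(blue=-.084,red=-.028,green=.028,yellow=.084).items()}
def T(psi): s,c=np.sin(psi),np.cos(psi); return np.array([[s,0,c],[-c,0,s],[0,-1,0]])
s=arm.read_state(); p,O=s["tool_pos"],s["orientation"]
print("t",s["t"],"pos",p.round(4),"psi",np.arctan2(O[1,2],O[0,2]).round(3),"open",s["opening"].round(3),"q6",s["joint_pos"][5].round(2),"F",s["force"].round(1))
# args: old|new colour z(mm)
for a in zip(*[iter(sys.argv[1:])]*3):
    xy=(OLD if a[0]=="old" else NEW)[a[1]]; t=np.array([*xy,float(a[2])/1e3]); Q=T(-.195 if a[0]=="old" else YW)
    n=max(1,int(np.ceil(max(np.linalg.norm(t-p)/.040,(R.from_matrix(O.T@Q).magnitude())/.12))))
    rv=R.from_matrix(O.T@Q).as_rotvec(); rows=[]
    for i in range(n):
        Oi=O@R.from_rotvec(rv*i/n).as_matrix(); rows.append((Oi.T@(t-p)/n*1e3).round(1).tolist())
    print(a,"n",n,"rot",(rv/n).round(4).tolist(),"tot",(O.T@(t-p)*1e3).round(1).tolist(),rv.round(3).tolist()); print(rows)
    p,O=t,Q
E
python3 plan.py old blue 120
```

```text
Traceback (most recent call last):
  File "plan.py", line 9, in <module>
    print("t",s["t"],"pos",p.round(4),"psi",np.arctan2(O[1,2],O[0,2]).round(3),"open",s["opening"].round(3),"q6",s["joint_pos"][5].round(2),"F",s["force"].round(1))
                                                                                      ^^^^^^^^^^^^^^^^^^
AttributeError: 'float' object has no attribute 'round'
```

```bash
sed -i 's/s\["opening"\].round(3)/round(s["opening"],3)/' plan.py; python3 plan.py old blue 120
```

```text
t 0.25 pos [ 0.2952 -0.6067  0.238 ] psi 0.453 open 0.999 q6 -0.04 F [1.  0.2 0.5]
('old', 'blue', '120') n 24 rot [0.0, 0.027, -0.0] tot [-689.3, 118.8, 650.6] [0.0, 0.648, -0.001]
[[-28.7, 5.0, 27.1], [-29.4, 5.0, 26.3], [-30.1, 4.9, 25.5], [-30.8, 4.9, 24.7], [-31.5, 4.9, 23.9], [-32.1, 4.9, 23.0], [-32.7, 4.9, 22.1], [-33.3, 4.9, 21.2], [-33.9, 4.9, 20.3], [-34.4, 4.9, 19.4], [-34.9, 4.9, 18.5], [-35.4, 4.9, 17.5], [-35.9, 4.9, 16.6], [-36.3, 4.9, 15.6], [-36.7, 4.9, 14.6], [-37.1, 4.9, 13.6], [-37.4, 4.9, 12.6], [-37.8, 4.9, 11.6], [-38.1, 4.9, 10.6], [-38.3, 4.9, 9.5], [-38.6, 4.9, 8.5], [-38.8, 4.9, 7.4], [-39.0, 4.9, 6.4], [-39.1, 4.9, 5.3]]
```

Call:
{"fn": "apply_moves", "kwargs": {
  "delta_pos": [
    [-29,4,27],
    [-30,4,26],
    [-30,4,25],
    [-31,4,25],
    [-32,4,24],
    [-32,4,23],
    [-33,4,22],
    [-33,4,21]
  ],
  "delta_rot": [
    [0,0.027,0],
    [0,0.027,0],
    [0,0.027,0],
    [0,0.027,0],
    [0,0.027,0],
    [0,0.027,0],
    [0,0.027,0],
    [0,0.027,0]
  ],
  "gripper": -0.14
}}

```text
t: 0.92
tool_pos: [0.3901, -0.3016, 0.2026]
orientation: [[0.213, 0.0, 0.977], [-0.977, -0.003, 0.213], [0.003, -1.0, -0.0]]
force: [1.0, 0.1, 0.9]
opening: 0.44
```

```bash
python3 plan.py old blue 120
```

```text
t 0.9167 pos [ 0.3901 -0.3016  0.2026] psi 0.214 open 0.44 q6 0.65 F [1.  0.1 0.9]
('old', 'blue', '120') n 16 rot [-0.0, 0.0256, 0.0002] tot [-546.0, 80.6, 311.7] [-0.0, 0.409, 0.003]
[[-34.1, 5.0, 19.5], [-34.6, 5.0, 18.6], [-35.1, 5.1, 17.7], [-35.5, 5.1, 16.8], [-35.9, 5.1, 15.9], [-36.3, 5.1, 15.0], [-36.7, 5.1, 14.0], [-37.0, 5.1, 13.1], [-37.4, 5.1, 12.1], [-37.7, 5.1, 11.2], [-37.9, 5.1, 10.2], [-38.2, 5.1, 9.2], [-38.4, 5.1, 8.3], [-38.6, 5.1, 7.3], [-38.8, 5.1, 6.3], [-38.9, 5.2, 5.3]]
```

Call:
{"fn": "apply_moves", "kwargs": {
  "delta_pos": [
    [-34,5,19],
    [-35,5,19],
    [-35,5,18],
    [-35,5,17],
    [-36,5,16],
    [-36,5,15],
    [-37,5,14],
    [-37,5,13]
  ],
  "delta_rot": [
    [0,0.026,0],
    [0,0.026,0],
    [0,0.026,0],
    [0,0.026,0],
    [0,0.026,0],
    [0,0.026,0],
    [0,0.026,0],
    [0,0.026,0]
  ]
}}

```text
t: 1.58
tool_pos: [0.4885, 0.012, 0.1621]
orientation: [[-0.007, 0.007, 1.0], [-1.0, -0.006, -0.007], [0.006, -1.0, 0.007]]
force: [0.8, -0.6, -0.1]
opening: 0.432
```

Call:
{"fn": "apply_moves", "kwargs": {
  "delta_pos": [
    [-37,5,12],
    [-38,5,11],
    [-38,5,10],
    [-38,5,9],
    [-38,5,8],
    [-38,5,7],
    [-38,5,6],
    [-25,5,4]
  ],
  "delta_rot": [
    [0,0.026,0],
    [0,0.026,0],
    [0,0.026,0],
    [0,0.026,0],
    [0,0.026,0],
    [0,0.026,0],
    [0,0.026,0],
    [0,0.026,0]
  ]
}}

```text
t: 2.25
tool_pos: [0.5856, 0.3131, 0.1203]
orientation: [[-0.22, 0.012, 0.976], [-0.976, -0.005, -0.22], [0.002, -1.0, 0.012]]
force: [-0.0, -0.2, 0.4]
opening: 0.428
```

```bash
python3 plan.py old blue 70 old blue 21
```

```text
t 2.25 pos [0.5856 0.3131 0.1203] psi -0.221 open 0.428 q6 2.26 F [-0.  -0.2  0.4]
('old', 'blue', '70') n 2 rot [-0.0062, -0.0132, 0.001] tot [16.3, 50.3, -4.1] [-0.012, -0.026, 0.002]
[[8.1, 25.1, -2.1], [8.1, 25.1, -2.0]]
('old', 'blue', '21') n 2 rot [0.0, 0.0, 0.0] tot [0.0, 49.0, 0.0] [0.0, 0.0, 0.0]
[[0.0, 24.5, 0.0], [0.0, 24.5, 0.0]]
```

Call:
{"fn": "apply_moves", "kwargs": {
  "delta_pos": [
    [8,0,-2],
    [8,0,-2],
    [0,15,0],
    [0,15,0],
    [0,15,0],
    [0,0,0],
    [0,0,0],
    [0,0,0]
  ],
  "delta_rot": [
    [-0.006,-0.013,0],
    [-0.006,-0.013,0],
    [0,0,0],
    [0,0,0],
    [0,0,0],
    [0,0,0],
    [0,0,0],
    [0,0,0]
  ]
}}

```text
t: 2.92
tool_pos: [0.5766, 0.2974, 0.0733]
orientation: [[-0.186, -0.003, 0.982], [-0.982, -0.002, -0.186], [0.003, -1.0, -0.003]]
force: [-0.0, 0.6, 0.0]
opening: 0.431
```

```bash
python3 plan.py old blue 21
python3 - <<'E'
from h import *
a=[]
for n,b in(("top",(190,140,310,250)),("side",(250,200,380,310))):
    f=viewer.grab_frame(n);x0,y0,x1,y1=b;a.append(cv2.resize(f["img"][y0:y1,x0:x1,::-1],(395,360),interpolation=cv2.INTER_CUBIC))
cv2.imwrite("pics/g1.png",np.hstack(a))
E
```

```text
t 2.9167 pos [0.5766 0.2974 0.0733] psi -0.188 open 0.431 q6 2.2 F [-0.   0.6  0. ]
('old', 'blue', '21') n 2 rot [0.0014, 0.0038, 0.0015] tot [-1.0, 52.3, 2.0] [0.003, 0.008, 0.003]
[[-0.5, 26.2, 1.0], [-0.5, 26.2, 1.0]]
```

View pics/g1.png

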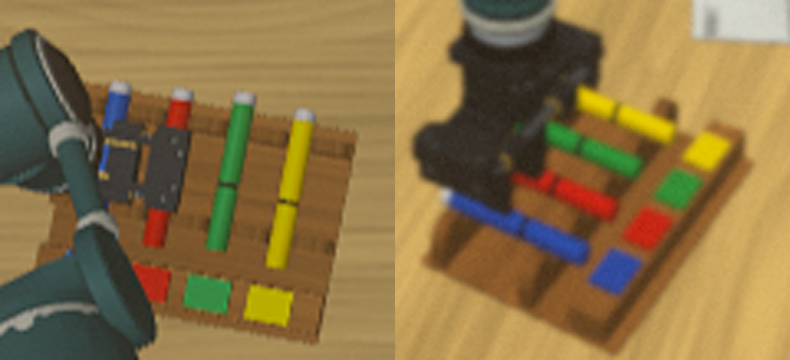

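The gripper straddles the blue marker near (120,160) of the left crop, and its body also covers red. Nothing is touching. Descending.

Call:
{"fn": "apply_moves", "kwargs": {
  "delta_pos": [
    [-1,13,2],
    [0,13,0],
    [0,13,0],
    [0,12,0],
    [0,0,0],
    [0,0,0],
    [0,0,0],
    [0,0,0]
  ],
  "delta_rot": [
    [0.003,0.006,0.003],
    [0,0,0],
    [0,0,0],
    [0,0,0],
    [0,0,0],
    [0,0,0],
    [0,0,0],
    [0,0,0]
  ]
}}

```text
t: 3.68
tool_pos: [0.5825, 0.2994, 0.0241]
orientation: [[-0.192, 0.008, 0.981], [-0.981, 0.004, -0.192], [-0.005, -1.0, 0.007]]
force: [-0.2, 0.2, -0.0]
opening: 0.43
```

```bash
python3 plan.py old blue 21
```

```text
t 3.6833 pos [0.5825 0.2994 0.0241] psi -0.193 open 0.43 q6 2.2 F [-0.2  0.2 -0. ]
('old', 'blue', '21') n 1 rot [-0.007, 0.0016, -0.0051] tot [2.3, 3.1, -3.6] [-0.007, 0.002, -0.005]
[[2.3, 3.1, -3.6]]
```

Call:
{"fn": "apply_moves", "kwargs": {
  "delta_pos": [
    [2,3,-3],
    [0,0,0],
    [0,0,0],
    [0,0,0],
    [0,0,0],
    [0,0,0],
    [0,0,0],
    [0,0,0]
  ],
  "delta_rot": [
    [-0.007,0,-0.005],
    [0,0,0],
    [0,0,0],
    [0,0,0],
    [0,0,0],
    [0,0,0],
    [0,0,0],
    [0,0,0]
  ]
}}

```text
t: 4.35
tool_pos: [0.5803, 0.2988, 0.0232]
orientation: [[-0.192, 0.003, 0.981], [-0.981, 0.001, -0.192], [-0.002, -1.0, 0.002]]
force: [-0.9, 0.1, -0.0]
opening: 0.427
```

```bash
python3 plan.py old blue 21; python3 -c "
from h import *
for i in range(4): viewer.grab_frame('side'); s=arm.read_state(); print(s['tool_pos'].round(4),s['joint_vel'].round(3))"
```

```text
t 4.35 pos [0.5803 0.2988 0.0232] psi -0.193 open 0.427 q6 2.2 F [-0.9  0.1 -0. ]
('old', 'blue', '21') n 1 rot [-0.0025, 0.002, -0.0018] tot [1.3, 2.2, -1.5] [-0.002, 0.002, -0.002]
[[1.3, 2.2, -1.5]]
[0.5804 0.2989 0.0233] [-0.     0.001  0.001  0.001  0.001  0.001]
[0.5803 0.2989 0.0232] [-0.002  0.002  0.    -0.001 -0.    -0.002]
[0.5803 0.2989 0.0231] [-0.001  0.002 -0.001  0.     0.     0.001]
[0.5803 0.2988 0.0231] [-0.001  0.    -0.     0.001 -0.001 -0.001]
```

Call:
{"fn": "apply_moves", "kwargs": {
  "delta_pos": [
    [1,2,-1.5],
    [0,0,0],
    [0,0,0],
    [0,0,0],
    [0,0,0],
    [0,0,0],
    [0,0,0],
    [0,0,0]
  ],
  "delta_rot": [
    [0,0,0],
    [0,0,0],
    [0,0,0],
    [0,0,0],
    [0,0,0],
    [0,0,0],
    [0,0,0],
    [0,0,0]
  ],
  "gripper": -1
}}

```text
t: 5.22
tool_pos: [0.5783, 0.298, 0.0208]
orientation: [[-0.192, 0.002, 0.981], [-0.981, 0.001, -0.192], [-0.002, -1.0, 0.002]]
force: [0.3, 0.0, 0.4]
opening: 0.209
```

```bash
python3 plan.py old blue 110 new blue 110
```

```text
t 5.2167 pos [0.5783 0.298  0.0208] psi -0.193 open 0.209 q6 2.2 F [0.3 0.  0.4]
('old', 'blue', '110') n 3 rot [-0.0007, 0.0007, -0.0005] tot [-0.1, -89.2, 0.5] [-0.002, 0.002, -0.002]
[[-0.0, -29.7, 0.2], [-0.0, -29.7, 0.1], [0.0, -29.7, 0.1]]
('new', 'blue', '110') n 15 rot [0.0, -0.0299, 0.0] tot [573.7, 0.0, 42.0] [0.0, -0.449, 0.0]
[[38.2, 0.0, 2.8], [38.3, 0.0, 1.7], [38.3, 0.0, 0.5], [38.3, 0.0, -0.6], [38.3, 0.0, -1.8], [38.2, 0.0, -2.9], [38.1, 0.0, -4.1], [38.0, 0.0, -5.2], [37.8, 0.0, -6.4], [37.6, 0.0, -7.5], [37.4, 0.0, -8.6], [37.1, 0.0, -9.7], [36.8, 0.0, -10.8], [36.5, 0.0, -11.9], [36.1, 0.0, -13.0]]
```

Call:
{"fn": "apply_moves", "kwargs": {
  "delta_pos": [
    [0,-15,0],
    [0,-30,0],
    [0,-30,0],
    [0,-15,0],
    [20,0,1],
    [38,0,2],
    [38,0,1],
    [38,0,0]
  ],
  "delta_rot": [
    [0,0,0],
    [0,0,0],
    [0,0,0],
    [0,0,0],
    [0,-0.03,0],
    [0,-0.03,0],
    [0,-0.03,0],
    [0,-0.03,0]
  ]
}}

```text
t: 5.88
tool_pos: [0.5635, 0.1678, 0.1141]
orientation: [[-0.058, 0.003, 0.998], [-0.998, 0.003, -0.058], [-0.003, -1.0, 0.003]]
force: [-0.1, -0.4, -0.4]
opening: 0.208
```

```bash
python3 plan.py new blue 110
python3 - <<'E'
from h import *
f=viewer.grab_frame("side"); cv2.imwrite("pics/g2.png",f["img"][130:330,200:520,::-1].repeat(2,0).repeat(2,1))
E
```

```text
t 5.8833 pos [0.5635 0.1678 0.1141] psi -0.058 open 0.208 q6 1.87 F [-0.1 -0.4 -0.4]
('new', 'blue', '110') n 12 rot [-0.0003, -0.026, -0.0002] tot [443.4, 2.6, -29.0] [-0.004, -0.312, -0.003]
[[36.9, 0.2, -2.4], [36.9, 0.2, -3.4], [36.8, 0.2, -4.3], [36.6, 0.2, -5.3], [36.5, 0.3, -6.2], [36.3, 0.3, -7.2], [36.1, 0.3, -8.1], [35.9, 0.3, -9.1], [35.6, 0.3, -10.0], [35.4, 0.3, -10.9], [35.1, 0.3, -11.9], [34.8, 0.3, -12.8]]
```

View pics/g2.png

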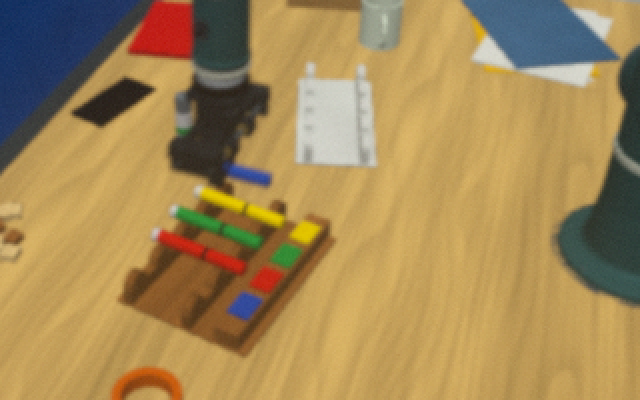

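The blue marker is held at (248,175) in the crop, and the other three are undisturbed. Carrying it over.

Call:
{"fn": "apply_moves", "kwargs": {
  "delta_pos": [
    [37,0,-2],
    [37,0,-3],
    [37,0,-4],
    [37,0,-5],
    [37,0,-6],
    [36,0,-7],
    [36,0,-8],
    [36,0,-9]
  ],
  "delta_rot": [
    [0,-0.027,0],
    [0,-0.027,0],
    [0,-0.027,0],
    [0,-0.027,0],
    [0,-0.027,0],
    [0,-0.027,0],
    [0,-0.027,0],
    [0,-0.027,0]
  ]
}}

```text
t: 6.6
tool_pos: [0.5281, -0.1393, 0.1146]
orientation: [[0.169, 0.005, 0.986], [-0.986, 0.0, 0.169], [0.001, -1.0, 0.005]]
force: [0.4, 0.5, -0.8]
opening: 0.214
```

Call:
{"fn": "apply_moves", "kwargs": {
  "delta_pos": [
    [36,0,-10],
    [36,0,-11],
    [30,0,-12],
    [12,0,-6],
    [6,0,-3],
    [0,0,0],
    [0,0,0],
    [0,0,0]
  ],
  "delta_rot": [
    [0,-0.027,0],
    [0,-0.027,0],
    [0,-0.02,0],
    [0,-0.01,0],
    [0,0,0],
    [0,0,0],
    [0,0,0],
    [0,0,0]
  ]
}}

```text
t: 7.27
tool_pos: [0.5085, -0.2778, 0.1146]
orientation: [[0.245, 0.006, 0.969], [-0.969, -0.001, 0.245], [0.003, -1.0, 0.005]]
force: [0.2, 1.0, -1.1]
opening: 0.21
```

```bash
python3 plan.py new blue 60 new blue 23
```

```text
t 7.2667 pos [ 0.5085 -0.2778  0.1146] psi 0.248 open 0.21 q6 0.78 F [ 0.2  1.  -1.1]
('new', 'blue', '60') n 2 rot [-0.0027, -0.0031, 0.0015] tot [-4.7, 54.6, 0.9] [-0.005, -0.006, 0.003]
[[-2.4, 27.3, 0.5], [-2.3, 27.3, 0.6]]
('new', 'blue', '23') n 1 rot [0.0, 0.0, 0.0] tot [0.0, 37.0, 0.0] [0.0, 0.0, 0.0]
[[0.0, 37.0, 0.0]]
```

Call:
{"fn": "apply_moves", "kwargs": {
  "delta_pos": [
    [-2,8,0],
    [-2,16,1],
    [0,16,0],
    [0,10,0],
    [0,5,0],
    [0,0,0],
    [0,0,0],
    [0,0,0]
  ],
  "delta_rot": [
    [-0.003,-0.003,0.002],
    [-0.003,-0.003,0.002],
    [0,0,0],
    [0,0,0],
    [0,0,0],
    [0,0,0],
    [0,0,0],
    [0,0,0]
  ]
}}

```text
t: 7.93
tool_pos: [0.5105, -0.2645, 0.0559]
orientation: [[0.261, -0.002, 0.965], [-0.965, 0.003, 0.261], [-0.004, -1.0, -0.001]]
force: [-0.3, 0.1, -1.8]
opening: 0.211
```

```bash
python3 plan.py new blue 22
```

```text
t 7.9333 pos [ 0.5105 -0.2645  0.0559] psi 0.264 open 0.211 q6 0.78 F [-0.3  0.1 -1.8]
('new', 'blue', '22') n 1 rot [0.0012, 0.0103, -0.0037] tot [7.9, 33.9, -4.0] [0.001, 0.01, -0.004]
[[7.9, 33.9, -4.0]]
```

Call:
{"fn": "apply_moves", "kwargs": {
  "delta_pos": [
    [8,4,-4],
    [0,0,0],
    [0,0,0],
    [0,0,0],
    [0,0,0],
    [0,0,0],
    [0,0,0],
    [0,0,0]
  ],
  "delta_rot": [
    [0,0.01,-0.004],
    [0,0,0],
    [0,0,0],
    [0,0,0],
    [0,0,0],
    [0,0,0],
    [0,0,0],
    [0,0,0]
  ]
}}

```text
t: 8.6
tool_pos: [0.5106, -0.2763, 0.0549]
orientation: [[0.249, 0.004, 0.968], [-0.968, -0.004, 0.249], [0.005, -1.0, 0.003]]
force: [-0.7, 0.5, -0.4]
opening: 0.21
```

```bash
python3 plan.py new blue 22
```

```text
t 8.6 pos [ 0.5106 -0.2763  0.0549] psi 0.252 open 0.21 q6 0.78 F [-0.7  0.5 -0.4]
('new', 'blue', '22') n 1 rot [-0.0031, -0.0021, 0.0052] tot [-3.8, 32.9, -1.3] [-0.003, -0.002, 0.005]
[[-3.8, 32.9, -1.3]]
```

Call:
{"fn": "apply_moves", "kwargs": {
  "delta_pos": [
    [-2.5,5,-1],
    [0,5,0],
    [0,5,0],
    [0,3,0],
    [0,0,0],
    [0,0,0],
    [0,0,0],
    [0,0,0]
  ],
  "delta_rot": [
    [-0.002,0,0.003],
    [0,0,0],
    [0,0,0],
    [0,0,0],
    [0,0,0],
    [0,0,0],
    [0,0,0],
    [0,0,0]
  ]
}}

```text
t: 9.27
tool_pos: [0.5082, -0.2732, 0.0339]
orientation: [[0.25, -0.0, 0.968], [-0.968, -0.001, 0.25], [0.0, -1.0, -0.0]]
force: [-0.4, -0.6, 0.5]
opening: 0.211
```

```bash
python3 plan.py new blue 22
```

```text
t 9.2667 pos [ 0.5082 -0.2732  0.0339] psi 0.252 open 0.211 q6 0.78 F [-0.4 -0.6  0.5]
('new', 'blue', '22') n 1 rot [0.0004, -0.0017, 0.0004] tot [-0.0, 11.9, 0.4] [0.0, -0.002, 0.0]
[[-0.0, 11.9, 0.4]]
```

Call:
{"fn": "apply_moves", "kwargs": {
  "delta_pos": [
    [0,3,0],
    [0,3,0],
    [0,2,0],
    [0,2,0],
    [0,1,0],
    [0,0,0],
    [0,0,0],
    [0,0,0]
  ],
  "delta_rot": [
    [0,0,0],
    [0,0,0],
    [0,0,0],
    [0,0,0],
    [0,0,0],
    [0,0,0],
    [0,0,0],
    [0,0,0]
  ]
}}

```text
t: 9.93
tool_pos: [0.5086, -0.2735, 0.0222]
orientation: [[0.25, 0.001, 0.968], [-0.968, -0.001, 0.25], [0.001, -1.0, 0.0]]
force: [0.4, 0.5, -0.3]
opening: 0.209
```

```bash
python3 plan.py new blue 21
```

```text
t 9.9333 pos [ 0.5086 -0.2735  0.0222] psi 0.252 open 0.209 q6 0.78 F [ 0.4  0.5 -0.3]
('new', 'blue', '21') n 1 rot [-0.0002, -0.0018, 0.0012] tot [-0.4, 1.2, 0.1] [-0.0, -0.002, 0.001]
[[-0.4, 1.2, 0.1]]
```

Call:
{"fn": "apply_moves", "kwargs": {
  "delta_pos": [
    [0,1,0],
    [0,0,0],
    [0,0,0],
    [0,0,0],
    [0,0,0],
    [0,0,0],
    [0,0,0],
    [0,0,0]
  ],
  "delta_rot": [
    [0,0,0],
    [0,0,0],
    [0,0,0],
    [0,0,0],
    [0,0,0],
    [0,0,0],
    [0,0,0],
    [0,0,0]
  ],
  "gripper": -0.14
}}

```text
t: 10.6
tool_pos: [0.5094, -0.2739, 0.022]
orientation: [[0.25, 0.002, 0.968], [-0.968, -0.002, 0.25], [0.002, -1.0, 0.001]]
force: [-0.3, 0.5, -0.4]
opening: 0.431
```

Call:
{"fn": "apply_moves", "kwargs": {
  "delta_pos": [
    [0,-10,0],
    [0,-25,0],
    [0,-25,0],
    [0,-20,0],
    [0,-10,0],
    [0,0,0],
    [0,0,0],
    [0,0,0]
  ],
  "delta_rot": [
    [0,0,0],
    [0,0,0],
    [0,0,0],
    [0,0,0],
    [0,0,0],
    [0,0,0],
    [0,0,0],
    [0,0,0]
  ]
}}

```text
t: 11.27
tool_pos: [0.5082, -0.2732, 0.1173]
orientation: [[0.25, 0.0, 0.968], [-0.968, -0.001, 0.25], [0.001, -1.0, 0.0]]
force: [0.2, 0.1, 0.2]
opening: 0.432
```

```bash
python3 plan.py old red 100
```

```text
t 11.2667 pos [ 0.5082 -0.2732  0.1173] psi 0.252 open 0.432 q6 0.78 F [0.2 0.1 0.2]
('old', 'red', '100') n 13 rot [-0.0, 0.0344, 0.0001] tot [-482.5, 16.8, 189.9] [-0.0, 0.447, 0.001]
[[-37.1, 1.3, 14.6], [-37.6, 1.3, 13.3], [-38.0, 1.3, 12.0], [-38.4, 1.3, 10.7], [-38.8, 1.3, 9.4], [-39.1, 1.3, 8.0], [-39.3, 1.3, 6.7], [-39.5, 1.3, 5.3], [-39.7, 1.3, 4.0], [-39.8, 1.3, 2.6], [-39.9, 1.3, 1.2], [-39.9, 1.3, -0.1], [-39.9, 1.3, -1.5]]
```

Call:
{"fn": "apply_moves", "kwargs": {
  "delta_pos": [
    [-20,1,8],
    [-37,1,14],
    [-38,1,13],
    [-38,1,12],
    [-38,1,10],
    [-39,1,9],
    [-39,1,8],
    [-39,1,7]
  ],
  "delta_rot": [
    [0,0.017,0],
    [0,0.034,0],
    [0,0.034,0],
    [0,0.034,0],
    [0,0.034,0],
    [0,0.034,0],
    [0,0.034,0],
    [0,0.034,0]
  ]
}}

```text
t: 11.93
tool_pos: [0.5444, 0.0278, 0.0977]
orientation: [[-0.029, -0.014, 0.999], [-1.0, -0.001, -0.029], [0.002, -1.0, -0.014]]
force: [-0.3, -0.4, -0.2]
opening: 0.431
```

```bash
python3 plan.py old red 100
python3 - <<'E'
from h import *
a=[]
for n,b in(("top",(330,180,440,255)),("side",(300,130,410,220))):
    f=viewer.grab_frame(n);x0,y0,x1,y1=b;a.append(cv2.resize(f["img"][y0:y1,x0:x1,::-1],(395,300),interpolation=cv2.INTER_CUBIC))
cv2.imwrite("pics/p1.png",np.hstack(a))
E
```

```text
t 11.9333 pos [0.5444 0.0278 0.0977] psi -0.029 open 0.431 q6 1.61 F [-0.3 -0.4 -0.2]
('old', 'red', '100') n 6 rot [0.0023, 0.0277, 0.0005] tot [-214.3, -3.0, 21.1] [0.014, 0.166, 0.003]
[[-35.7, -0.5, 3.5], [-35.8, -0.5, 2.5], [-35.9, -0.5, 1.5], [-35.9, -0.4, 0.5], [-35.9, -0.4, -0.5], [-35.9, -0.4, -1.4]]
```

View pics/p1.png

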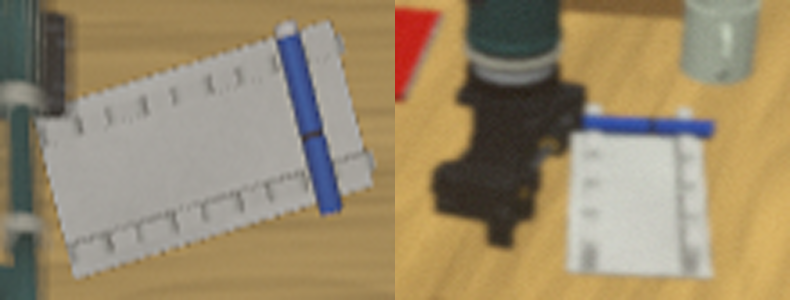

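Blue lies squarely across both rails in the rightmost place, with its ends at about (288,28) and (331,210) of the left crop. On to red.

Call:
{"fn": "apply_moves", "kwargs": {
  "delta_pos": [
    [-36,0,4],
    [-36,0,3],
    [-36,0,2],
    [-36,0,1],
    [-30,0,0],
    [-15,0,0],
    [-8,0,0],
    [-3,0,0]
  ],
  "delta_rot": [
    [0.003,0.032,0],
    [0.003,0.032,0],
    [0.003,0.032,0],
    [0.003,0.032,0],
    [0,0.02,0],
    [0,0.01,0],
    [0,0,0],
    [0,0,0]
  ]
}}

```text
t: 12.7
tool_pos: [0.5688, 0.2325, 0.0846]
orientation: [[-0.184, -0.018, 0.983], [-0.983, -0.008, -0.184], [0.011, -1.0, -0.017]]
force: [-0.1, -0.1, -0.5]
opening: 0.429
```

```bash
python3 plan.py old red 70 old red 21
```

```text
t 12.7 pos [0.5688 0.2325 0.0846] psi -0.185 open 0.429 q6 2.1 F [-0.1 -0.1 -0.5]
('old', 'red', '70') n 1 rot [0.0166, 0.0102, 0.0113] tot [-9.4, 14.5, 1.4] [0.017, 0.01, 0.011]
[[-9.4, 14.5, 1.4]]
('old', 'red', '21') n 2 rot [0.0, 0.0, 0.0] tot [0.0, 49.0, 0.0] [0.0, 0.0, 0.0]
[[0.0, 24.5, 0.0], [0.0, 24.5, 0.0]]
```

Call:
{"fn": "apply_moves", "kwargs": {
  "delta_pos": [
    [-4,0,1],
    [-3,4,0],
    [-1,6,0],
    [0,4,0],
    [0,0,0],
    [0,0,0],
    [0,0,0],
    [0,0,0]
  ],
  "delta_rot": [
    [0.006,0.004,0.004],
    [0.005,0.003,0.003],
    [0.003,0,0.002],
    [0,0,0],
    [0,0,0],
    [0,0,0],
    [0,0,0],
    [0,0,0]
  ]
}}

```text
t: 13.37
tool_pos: [0.5695, 0.2335, 0.0658]
orientation: [[-0.195, -0.007, 0.981], [-0.981, -0.005, -0.196], [0.006, -1.0, -0.006]]
force: [0.3, 0.7, 0.6]
opening: 0.429
```

```bash
python3 plan.py old red 21
```

```text
t 13.3667 pos [0.5695 0.2335 0.0658] psi -0.197 open 0.429 q6 2.12 F [0.3 0.7 0.6]
('old', 'red', '21') n 2 rot [0.0032, -0.0009, 0.0032] tot [-8.5, 44.8, 0.9] [0.006, -0.002, 0.006]
[[-4.2, 22.4, 0.5], [-4.2, 22.4, 0.4]]
```

Call:
{"fn": "apply_moves", "kwargs": {
  "delta_pos": [
    [-7,0,1],
    [0,0,0],
    [0,0,0],
    [0,0,0],
    [0,0,0],
    [0,0,0],
    [0,0,0],
    [0,0,0]
  ],
  "delta_rot": [
    [0.005,0,0.005],
    [0,0,0],
    [0,0,0],
    [0,0,0],
    [0,0,0],
    [0,0,0],
    [0,0,0],
    [0,0,0]
  ]
}}

```text
t: 14.03
tool_pos: [0.5731, 0.2413, 0.0672]
orientation: [[-0.195, 0.001, 0.981], [-0.981, 0.0, -0.195], [-0.001, -1.0, 0.001]]
force: [-0.5, -0.2, -0.0]
opening: 0.429
```

```bash
python3 plan.py old red 21
```

```text
t 14.0333 pos [0.5731 0.2413 0.0672] psi -0.197 open 0.429 q6 2.13 F [-0.5 -0.2 -0. ]
('old', 'red', '21') n 2 rot [-0.0007, -0.0008, -0.0003] tot [0.2, 46.2, -1.5] [-0.001, -0.002, -0.001]
[[0.1, 23.1, -0.7], [0.1, 23.1, -0.7]]
```

Call:
{"fn": "apply_moves", "kwargs": {
  "delta_pos": [
    [0,10,-1],
    [0,12,0],
    [0,12,0],
    [0,7,0],
    [0,3,0],
    [0,0,0],
    [0,0,0],
    [0,0,0]
  ],
  "delta_rot": [
    [0,0,0],
    [0,0,0],
    [0,0,0],
    [0,0,0],
    [0,0,0],
    [0,0,0],
    [0,0,0],
    [0,0,0]
  ]
}}

```text
t: 14.7
tool_pos: [0.5701, 0.2407, 0.0157]
orientation: [[-0.195, -0.003, 0.981], [-0.981, -0.001, -0.195], [0.002, -1.0, -0.003]]
force: [0.3, 0.1, 0.2]
opening: 0.437
```

```bash
python3 plan.py old red 21
```

```text
t 14.7 pos [0.5701 0.2407 0.0157] psi -0.197 open 0.437 q6 2.13 F [0.3 0.1 0.2]
('old', 'red', '21') n 1 rot [0.0026, -0.0017, 0.002] tot [-1.0, -5.3, 1.4] [0.003, -0.002, 0.002]
[[-1.0, -5.3, 1.4]]
```

Call:
{"fn": "apply_moves", "kwargs": {
  "delta_pos": [
    [-1,-5,1.5],
    [0,0,0],
    [0,0,0],
    [0,0,0],
    [0,0,0],
    [0,0,0],
    [0,0,0],
    [0,0,0]
  ],
  "delta_rot": [
    [0.002,0,0.002],
    [0,0,0],
    [0,0,0],
    [0,0,0],
    [0,0,0],
    [0,0,0],
    [0,0,0],
    [0,0,0]
  ],
  "gripper": -1
}}

```text
t: 15.37
tool_pos: [0.5738, 0.2422, 0.0239]
orientation: [[-0.195, 0.004, 0.981], [-0.981, 0.002, -0.195], [-0.003, -1.0, 0.004]]
force: [0.2, -0.3, -0.4]
opening: 0.207
```

```bash
python3 plan.py old red 110 new red 110
```

```text
t 15.3667 pos [0.5738 0.2422 0.0239] psi -0.197 open 0.207 q6 2.13 F [ 0.2 -0.3 -0.4]
('old', 'red', '110') n 3 rot [-0.0012, -0.0006, -0.0009] tot [1.0, -86.1, -1.6] [-0.004, -0.002, -0.003]
[[0.3, -28.7, -0.5], [0.3, -28.7, -0.6], [0.4, -28.7, -0.6]]
('new', 'red', '110') n 12 rot [0.0, -0.0374, 0.0] tot [466.5, 0.0, 13.5] [0.0, -0.449, 0.0]
[[38.9, 0.0, 1.1], [38.9, 0.0, -0.3], [38.9, 0.0, -1.8], [38.8, 0.0, -3.2], [38.6, 0.0, -4.7], [38.4, 0.0, -6.1], [38.2, 0.0, -7.6], [37.8, 0.0, -9.0], [37.5, 0.0, -10.4], [37.1, 0.0, -11.8], [36.6, 0.0, -13.2], [36.1, 0.0, -14.5]]
```

Call:
{"fn": "apply_moves", "kwargs": {
  "delta_pos": [
    [0,-12,0],
    [0,-28,0],
    [0,-28,0],
    [0,-14,0],
    [20,0,0],
    [38,0,0],
    [39,0,0],
    [39,0,-1]
  ],
  "delta_rot": [
    [0,0,0],
    [0,0,0],
    [0,0,0],
    [0,0,0],
    [0,-0.02,0],
    [0,-0.036,0],
    [0,-0.037,0],
    [0,-0.037,0]
  ]
}}

```text
t: 16.03
tool_pos: [0.5545, 0.1111, 0.1159]
orientation: [[-0.052, 0.01, 0.999], [-0.999, 0.005, -0.052], [-0.005, -1.0, 0.01]]
force: [0.4, -0.5, -0.9]
opening: 0.211
```

```bash
python3 plan.py new red 100
```

```text
t 16.0333 pos [0.5545 0.1111 0.1159] psi -0.052 open 0.211 q6 1.77 F [ 0.4 -0.5 -0.9]
('new', 'red', '100') n 9 rot [-0.0011, -0.034, -0.0004] tot [332.8, 13.7, -43.1] [-0.01, -0.306, -0.004]
[[37.0, 1.5, -4.8], [36.8, 1.5, -6.0], [36.6, 1.6, -7.3], [36.3, 1.6, -8.5], [36.0, 1.6, -9.7], [35.6, 1.6, -11.0], [35.2, 1.7, -12.2], [34.8, 1.7, -13.3], [34.3, 1.7, -14.5]]
```

Call:
{"fn": "apply_moves", "kwargs": {
  "delta_pos": [
    [37,0,-5],
    [37,0,-6],
    [37,0,-7],
    [36,0,-8],
    [36,0,-9],
    [35,0,-10],
    [35,0,-12],
    [35,0,-13]
  ],
  "delta_rot": [
    [-0.001,-0.034,0],
    [-0.001,-0.034,0],
    [-0.001,-0.034,0],
    [-0.001,-0.034,0],
    [-0.001,-0.034,0],
    [-0.001,-0.034,0],
    [-0.001,-0.034,0],
    [-0.001,-0.034,0]
  ]
}}

```text
t: 16.7
tool_pos: [0.504, -0.1952, 0.124]
orientation: [[0.236, 0.013, 0.972], [-0.972, 0.002, 0.236], [0.001, -1.0, 0.013]]
force: [1.1, 0.1, -0.3]
opening: 0.209
```

Call:
{"fn": "apply_moves", "kwargs": {
  "delta_pos": [
    [20,5,-10],
    [8,10,-3],
    [0,10,0],
    [0,6,0],
    [0,3,0],
    [0,0,0],
    [0,0,0],
    [0,0,0]
  ],
  "delta_rot": [
    [0,-0.02,0],
    [0,-0.01,0],
    [0,0,0],
    [0,0,0],
    [0,0,0],
    [0,0,0],
    [0,0,0],
    [0,0,0]
  ]
}}

```text
t: 17.37
tool_pos: [0.4985, -0.2327, 0.0936]
orientation: [[0.261, 0.019, 0.965], [-0.965, -0.002, 0.261], [0.007, -1.0, 0.017]]
force: [0.2, 0.9, -0.0]
opening: 0.207
```

```bash
python3 plan.py new red 24
```

```text
t 17.3667 pos [ 0.4985 -0.2327  0.0936] psi 0.264 open 0.207 q6 0.82 F [ 0.2  0.9 -0. ]
('new', 'red', '24') n 2 rot [-0.0087, 0.0049, 0.0033] tot [-14.9, 69.5, -1.5] [-0.017, 0.01, 0.007]
[[-7.4, 34.8, -0.7], [-7.3, 34.8, -0.5]]
```

Call:
{"fn": "apply_moves", "kwargs": {
  "delta_pos": [
    [-13,0,0],
    [0,10,0],
    [0,15,0],
    [0,8,0],
    [0,0,0],
    [0,0,0],
    [0,0,0],
    [0,0,0]
  ],
  "delta_rot": [
    [-0.015,0.009,0.006],
    [0,0,0],
    [0,0,0],
    [0,0,0],
    [0,0,0],
    [0,0,0],
    [0,0,0],
    [0,0,0]
  ]
}}

```text
t: 18.03
tool_pos: [0.4981, -0.2177, 0.06]
orientation: [[0.259, 0.006, 0.966], [-0.966, -0.002, 0.259], [0.004, -1.0, 0.006]]
force: [-0.2, 0.3, -0.4]
opening: 0.209
```

```bash
python3 plan.py new red 24
```

```text
t 18.0333 pos [ 0.4981 -0.2177  0.06  ] psi 0.262 open 0.209 q6 0.85 F [-0.2  0.3 -0.4]
('new', 'red', '24') n 1 rot [-0.0056, 0.0083, 0.0035] tot [0.1, 35.9, -3.9] [-0.006, 0.008, 0.004]
[[0.1, 35.9, -3.9]]
```

Call:
{"fn": "apply_moves", "kwargs": {
  "delta_pos": [
    [0,8,-2],
    [0,8,0],
    [0,6,0],
    [0,4,0],
    [0,0,0],
    [0,0,0],
    [0,0,0],
    [0,0,0]
  ],
  "delta_rot": [
    [-0.005,0.007,0.003],
    [0,0,0],
    [0,0,0],
    [0,0,0],
    [0,0,0],
    [0,0,0],
    [0,0,0],
    [0,0,0]
  ]
}}

```text
t: 18.7
tool_pos: [0.4966, -0.2194, 0.032]
orientation: [[0.251, 0.002, 0.968], [-0.968, -0.001, 0.251], [0.001, -1.0, 0.001]]
force: [0.2, 0.1, 0.5]
opening: 0.207
```

```bash
python3 plan.py new red 24
```

```text
t 18.7 pos [ 0.4966 -0.2194  0.032 ] psi 0.254 open 0.207 q6 0.86 F [0.2 0.1 0.5]
('new', 'red', '24') n 1 rot [-0.0013, -0.0003, 0.0014] tot [-1.0, 8.0, -1.9] [-0.001, -0.0, 0.001]
[[-1.0, 8.0, -1.9]]
```

Call:
{"fn": "apply_moves", "kwargs": {
  "delta_pos": [
    [-1,2,0],
    [0,2,0],
    [0,2,0],
    [0,1,0],
    [0,0,0],
    [0,0,0],
    [0,0,0],
    [0,0,0]
  ],
  "delta_rot": [
    [-0.001,0,0.001],
    [0,0,0],
    [0,0,0],
    [0,0,0],
    [0,0,0],
    [0,0,0],
    [0,0,0],
    [0,0,0]
  ]
}}

```text
t: 19.37
tool_pos: [0.4971, -0.2186, 0.0252]
orientation: [[0.251, 0.002, 0.968], [-0.968, -0.001, 0.251], [0.002, -1.0, 0.002]]
force: [-0.4, 0.2, -0.4]
opening: 0.21
```

```bash
python3 plan.py new red 24
python3 - <<'E'
from h import *
f=viewer.grab_frame("side");cv2.imwrite("pics/p2.png",cv2.resize(f["img"][130:220,290:410,::-1],(600,450),interpolation=cv2.INTER_CUBIC))
E
```

```text
t 19.3667 pos [ 0.4971 -0.2186  0.0252] psi 0.254 open 0.21 q6 0.86 F [-0.4  0.2 -0.4]
('new', 'red', '24') n 1 rot [-0.0017, -0.0001, 0.0016] tot [-0.4, 1.2, -2.6] [-0.002, -0.0, 0.002]
[[-0.4, 1.2, -2.6]]
```

View pics/p2.png

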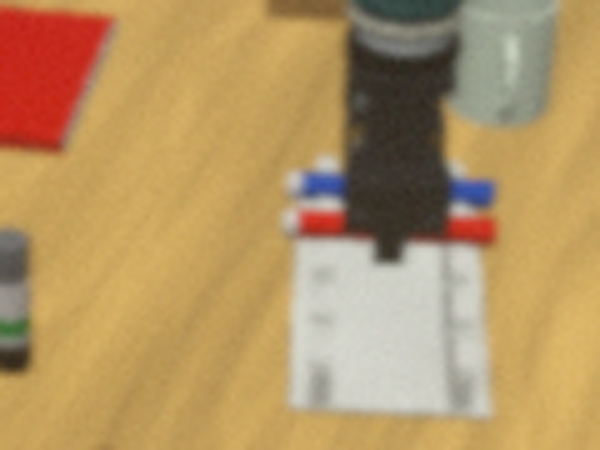

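Red sits over its place next to blue and parallel to it, with its ends at (292,222) and (495,229). Lowering the last millimetre and releasing.

Call:
{"fn": "apply_moves", "kwargs": {
  "delta_pos": [
    [0,2,0],
    [0,0,0],
    [0,0,0],
    [0,0,0],
    [0,0,0],
    [0,0,0],
    [0,0,0],
    [0,0,0]
  ],
  "delta_rot": [
    [0,0,0],
    [0,0,0],
    [0,0,0],
    [0,0,0],
    [0,0,0],
    [0,0,0],
    [0,0,0],
    [0,0,0]
  ]
}}

```text
t: 20.08
tool_pos: [0.4973, -0.2187, 0.0232]
orientation: [[0.251, 0.002, 0.968], [-0.968, -0.001, 0.251], [0.002, -1.0, 0.002]]
force: [0.5, -0.1, 0.8]
opening: 0.211
```

Call:
{"fn": "apply_moves", "kwargs": {
  "delta_pos": [
    [0,0,0],
    [0,0,0],
    [0,0,0],
    [0,0,0],
    [0,0,0],
    [0,0,0],
    [0,0,0],
    [0,0,0]
  ],
  "delta_rot": [
    [0,0,0],
    [0,0,0],
    [0,0,0],
    [0,0,0],
    [0,0,0],
    [0,0,0],
    [0,0,0],
    [0,0,0]
  ],
  "gripper": -0.14
}}

```text
t: 20.75
tool_pos: [0.4978, -0.219, 0.0238]
orientation: [[0.251, 0.003, 0.968], [-0.968, -0.002, 0.251], [0.003, -1.0, 0.003]]
force: [0.1, 0.3, -0.4]
opening: 0.428
```

Call:
{"fn": "apply_moves", "kwargs": {
  "delta_pos": [
    [0,-10,0],
    [0,-25,0],
    [0,-25,0],
    [0,-10,0],
    [0,0,0],
    [0,0,0],
    [0,0,0],
    [0,0,0]
  ],
  "delta_rot": [
    [0,0,0],
    [0,0,0],
    [0,0,0],
    [0,0,0],
    [0,0,0],
    [0,0,0],
    [0,0,0],
    [0,0,0]
  ]
}}

```text
t: 21.42
tool_pos: [0.4963, -0.2182, 0.0966]
orientation: [[0.251, 0.001, 0.968], [-0.968, -0.001, 0.251], [0.001, -1.0, 0.001]]
force: [0.4, -0.2, -0.4]
opening: 0.432
```

```bash
python3 plan.py old green 90
```

```text
t 21.4167 pos [ 0.4963 -0.2182  0.0966] psi 0.254 open 0.432 q6 0.86 F [ 0.4 -0.2 -0.4]
('old', 'green', '90') n 11 rot [-0.0001, 0.0408, 0.0001] tot [-372.7, 6.4, 170.0] [-0.001, 0.449, 0.001]
[[-33.9, 0.6, 15.5], [-34.5, 0.6, 14.1], [-35.0, 0.6, 12.6], [-35.5, 0.6, 11.2], [-35.9, 0.6, 9.7], [-36.3, 0.6, 8.3], [-36.6, 0.6, 6.8], [-36.9, 0.6, 5.3], [-37.0, 0.6, 3.8], [-37.2, 0.6, 2.3], [-37.2, 0.6, 0.7]]
```

Call:
{"fn": "apply_moves", "kwargs": {
  "delta_pos": [
    [-20,0,9],
    [-34,0,15],
    [-35,0,13],
    [-35,0,12],
    [-36,0,11],
    [-36,0,9],
    [-36,0,8],
    [-37,0,6]
  ],
  "delta_rot": [
    [0,0.024,0],
    [0,0.041,0],
    [0,0.041,0],
    [0,0.041,0],
    [0,0.041,0],
    [0,0.041,0],
    [0,0.041,0],
    [0,0.041,0]
  ]
}}

```text
t: 22.08
tool_pos: [0.5444, 0.0635, 0.0859]
orientation: [[-0.085, -0.014, 0.996], [-0.996, -0.001, -0.085], [0.002, -1.0, -0.014]]
force: [1.1, 0.2, -0.5]
opening: 0.436
```

```bash
python3 plan.py old green 80
```

```text
t 22.0833 pos [0.5444 0.0635 0.0859] psi -0.085 open 0.436 q6 1.73 F [ 1.1  0.2 -0.5]
('old', 'green', '80') n 4 rot [0.0034, 0.0276, 0.0008] tot [-123.2, 5.4, 12.6] [0.014, 0.11, 0.003]
[[-30.8, 1.4, 3.2], [-30.9, 1.4, 2.3], [-30.9, 1.4, 1.4], [-31.0, 1.4, 0.6]]
```

Call:
{"fn": "apply_moves", "kwargs": {
  "delta_pos": [
    [-34,-3,4],
    [-34,-2,3],
    [-30,-1,2],
    [-14,0,1],
    [0,0,0],
    [0,0,0],
    [0,0,0],
    [0,0,0]
  ],
  "delta_rot": [
    [0.004,0.035,0],
    [0.004,0.035,0],
    [0.004,0.025,0],
    [0,0.01,0],
    [0,0,0],
    [0,0,0],
    [0,0,0],
    [0,0,0]
  ]
}}

```text
t: 22.75
tool_pos: [0.5622, 0.1842, 0.0804]
orientation: [[-0.186, -0.018, 0.982], [-0.983, -0.006, -0.186], [0.009, -1.0, -0.017]]
force: [0.6, -0.7, 0.3]
opening: 0.428
```

```bash
python3 plan.py old green 70
```

```text
t 22.75 pos [0.5622 0.1842 0.0804] psi -0.187 open 0.428 q6 2.03 F [ 0.6 -0.7  0.3]
('old', 'green', '70') n 1 rot [0.0165, 0.0079, 0.0091] tot [-2.0, 10.3, 5.0] [0.016, 0.008, 0.009]
[[-2.0, 10.3, 5.0]]
```

Call:
{"fn": "apply_moves", "kwargs": {
  "delta_pos": [
    [-2,0,5],
    [0,4,0],
    [0,5,0],
    [0,0,0],
    [0,0,0],
    [0,0,0],
    [0,0,0],
    [0,0,0]
  ],
  "delta_rot": [
    [0.016,0.008,0.009],
    [0,0,0],
    [0,0,0],
    [0,0,0],
    [0,0,0],
    [0,0,0],
    [0,0,0],
    [0,0,0]
  ]
}}

```text
t: 23.42
tool_pos: [0.5671, 0.1793, 0.0695]
orientation: [[-0.202, -0.001, 0.979], [-0.979, -0.001, -0.202], [0.001, -1.0, -0.001]]
force: [0.2, -0.4, 0.1]
opening: 0.429
```

```bash
python3 plan.py old green 21
```

```text
t 23.4167 pos [0.5671 0.1793 0.0695] psi -0.203 open 0.429 q6 2.04 F [ 0.2 -0.4  0.1]
('old', 'green', '21') n 2 rot [0.0003, -0.0039, 0.0004] tot [-5.8, 48.5, -1.0] [0.001, -0.008, 0.001]
[[-2.9, 24.2, -0.5], [-2.9, 24.2, -0.5]]
```

Call:
{"fn": "apply_moves", "kwargs": {
  "delta_pos": [
    [-5,0,-1],
    [0,7,0],
    [0,7,0],
    [0,4,0],
    [0,0,0],
    [0,0,0],
    [0,0,0],
    [0,0,0]
  ],
  "delta_rot": [
    [0,-0.008,0],
    [0,0,0],
    [0,0,0],
    [0,0,0],
    [0,0,0],
    [0,0,0],
    [0,0,0],
    [0,0,0]
  ]
}}

```text
t: 24.08
tool_pos: [0.5669, 0.1857, 0.0491]
orientation: [[-0.192, -0.001, 0.981], [-0.981, -0.001, -0.192], [0.001, -1.0, -0.001]]
force: [0.1, -0.5, 0.2]
opening: 0.431
```

```bash
python3 plan.py old green 21
```

```text
t 24.0833 pos [0.5669 0.1857 0.0491] psi -0.193 open 0.431 q6 2.04 F [ 0.1 -0.5  0.2]
('old', 'green', '21') n 1 rot [0.0011, 0.0022, 0.0011] tot [0.3, 28.1, 0.5] [0.001, 0.002, 0.001]
[[0.3, 28.1, 0.5]]
```

Call:
{"fn": "apply_moves", "kwargs": {
  "delta_pos": [
    [0,7,0],
    [0,7,0],
    [0,6,0],
    [0,4,0],
    [0,1,0],
    [0,0,0],
    [0,0,0],
    [0,0,0]
  ],
  "delta_rot": [
    [0,0,0],
    [0,0,0],
    [0,0,0],
    [0,0,0],
    [0,0,0],
    [0,0,0],
    [0,0,0],
    [0,0,0]
  ]
}}

```text
t: 24.75
tool_pos: [0.5667, 0.1854, 0.0211]
orientation: [[-0.192, -0.002, 0.981], [-0.981, -0.001, -0.192], [0.001, -1.0, -0.002]]
force: [-0.3, -1.3, 0.1]
opening: 0.43
```

Call:
{"fn": "apply_moves", "kwargs": {
  "delta_pos": [
    [0,0,0],
    [0,0,0],
    [0,0,0],
    [0,0,0],
    [0,0,0],
    [0,0,0],
    [0,0,0],
    [0,0,0]
  ],
  "delta_rot": [
    [0,0,0],
    [0,0,0],
    [0,0,0],
    [0,0,0],
    [0,0,0],
    [0,0,0],
    [0,0,0],
    [0,0,0]
  ],
  "gripper": -1
}}

```text
t: 25.42
tool_pos: [0.5675, 0.1857, 0.0223]
orientation: [[-0.192, 0.0, 0.981], [-0.981, -0.0, -0.192], [0.0, -1.0, 0.0]]
force: [0.5, -0.1, -0.9]
opening: 0.207
```

```bash
python3 plan.py old green 110 new green 110
```

```text
t 25.4167 pos [0.5675 0.1857 0.0223] psi -0.193 open 0.207 q6 2.04 F [ 0.5 -0.1 -0.9]
('old', 'green', '110') n 3 rot [-0.0001, 0.0006, 0.0001] tot [0.5, -87.7, -0.1] [-0.0, 0.002, 0.0]
[[0.2, -29.2, -0.0], [0.2, -29.2, -0.0], [0.2, -29.2, -0.0]]
('new', 'green', '110') n 10 rot [0.0, -0.0449, 0.0] tot [360.1, 0.0, -17.4] [0.0, -0.449, 0.0]
[[36.0, 0.0, -1.7], [35.9, 0.0, -3.4], [35.7, 0.0, -5.0], [35.4, 0.0, -6.6], [35.1, 0.0, -8.1], [34.7, 0.0, -9.7], [34.2, 0.0, -11.3], [33.7, 0.0, -12.8], [33.1, 0.0, -14.3], [32.4, 0.0, -15.8]]
```

Excellent grasp. Lifting and carrying.

Call:
{"fn": "apply_moves", "kwargs": {
  "delta_pos": [
    [0,-12,0],
    [0,-28,0],
    [0,-25,0],
    [0,-12,0],
    [20,0,-1],
    [36,0,-2],
    [36,0,-4],
    [36,0,-5]
  ],
  "delta_rot": [
    [0,0,0],
    [0,0,0],
    [0,0,0],
    [0,0,0],
    [0,-0.024,0],
    [0,-0.045,0],
    [0,-0.045,0],
    [0,-0.045,0]
  ]
}}

```text
t: 26.08
tool_pos: [0.5413, 0.0631, 0.1099]
orientation: [[-0.019, 0.007, 1.0], [-1.0, 0.002, -0.019], [-0.002, -1.0, 0.007]]
force: [-0.4, -1.4, -0.4]
opening: 0.206
```

```bash
python3 plan.py new green 95
```

```text
t 26.0833 pos [0.5413 0.0631 0.1099] psi -0.019 open 0.206 q6 1.66 F [-0.4 -1.4 -0.4]
('new', 'green', '95') n 6 rot [-0.0012, -0.0454, -0.0002] tot [229.0, 14.0, -56.7] [-0.007, -0.273, -0.001]
[[38.2, 2.3, -9.5], [37.7, 2.4, -11.2], [37.1, 2.4, -12.9], [36.5, 2.4, -14.5], [35.8, 2.4, -16.2], [35.0, 2.5, -17.8]]
```

Call:
{"fn": "apply_moves", "kwargs": {
  "delta_pos": [
    [38,2,-9],
    [38,2,-11],
    [37,2,-12],
    [36,2,-13],
    [34,2,-13],
    [20,2,-6],
    [8,0,0],
    [0,0,0]
  ],
  "delta_rot": [
    [-0.002,-0.045,0],
    [-0.002,-0.045,0],
    [-0.002,-0.045,0],
    [-0.002,-0.045,0],
    [0,-0.045,0],
    [0,-0.025,0],
    [0,0,0],
    [0,0,0]
  ]
}}

```text
t: 26.75
tool_pos: [0.4961, -0.1677, 0.1073]
orientation: [[0.239, 0.012, 0.971], [-0.971, -0.003, 0.24], [0.006, -1.0, 0.011]]
force: [-0.9, -0.4, -0.1]
opening: 0.21
```

```bash
python3 plan.py new green 70
```

```text
t 26.75 pos [ 0.4961 -0.1677  0.1073] psi 0.242 open 0.21 q6 0.95 F [-0.9 -0.4 -0.1]
('new', 'green', '70') n 2 rot [-0.0053, -0.0061, 0.0029] tot [-6.9, 37.1, -14.9] [-0.011, -0.012, 0.006]
[[-3.5, 18.6, -7.4], [-3.4, 18.6, -7.3]]
```

Call:
{"fn": "apply_moves", "kwargs": {
  "delta_pos": [
    [-6,0,-13],
    [0,10,0],
    [0,15,0],
    [0,8,0],
    [0,0,0],
    [0,0,0],
    [0,0,0],
    [0,0,0]
  ],
  "delta_rot": [
    [-0.01,-0.011,0.006],
    [0,0,0],
    [0,0,0],
    [0,0,0],
    [0,0,0],
    [0,0,0],
    [0,0,0],
    [0,0,0]
  ]
}}

```text
t: 27.42
tool_pos: [0.4814, -0.1573, 0.073]
orientation: [[0.256, -0.001, 0.967], [-0.967, 0.003, 0.256], [-0.003, -1.0, 0.0]]
force: [-0.1, 0.2, -0.9]
opening: 0.208
```

```bash
python3 plan.py new green 22
```

```text
t 27.4167 pos [ 0.4814 -0.1573  0.073 ] psi 0.259 open 0.208 q6 0.94 F [-0.1  0.2 -0.9]
('new', 'green', '22') n 2 rot [-0.0, 0.0026, -0.0016] tot [7.1, 50.9, -2.8] [-0.0, 0.005, -0.003]
[[3.6, 25.5, -1.4], [3.5, 25.5, -1.4]]
```

Call:
{"fn": "apply_moves", "kwargs": {
  "delta_pos": [
    [6,0,-2],
    [0,6,0],
    [0,8,0],
    [0,5,0],
    [0,0,0],
    [0,0,0],
    [0,0,0],
    [0,0,0]
  ],
  "delta_rot": [
    [0,0.005,-0.003],
    [0,0,0],
    [0,0,0],
    [0,0,0],
    [0,0,0],
    [0,0,0],
    [0,0,0],
    [0,0,0]
  ]
}}

```text
t: 28.08
tool_pos: [0.4821, -0.1647, 0.0529]
orientation: [[0.251, 0.002, 0.968], [-0.968, -0.001, 0.251], [0.001, -1.0, 0.002]]
force: [-0.5, -0.3, -1.0]
opening: 0.209
```

```bash
python3 plan.py new green 22
```

```text
t 28.0833 pos [ 0.4821 -0.1647  0.0529] psi 0.253 open 0.209 q6 0.94 F [-0.5 -0.3 -1. ]
('new', 'green', '22') n 1 rot [-0.0017, -0.0006, 0.0013] tot [-0.5, 30.9, -1.6] [-0.002, -0.001, 0.001]
[[-0.5, 30.9, -1.6]]
```

Call:
{"fn": "apply_moves", "kwargs": {
  "delta_pos": [
    [0,6,-1],
    [0,8,0],
    [0,6,0],
    [0,4,0],
    [0,2,0],
    [0,0,0],
    [0,0,0],
    [0,0,0]
  ],
  "delta_rot": [
    [-0.001,0,0.001],
    [0,0,0],
    [0,0,0],
    [0,0,0],
    [0,0,0],
    [0,0,0],
    [0,0,0],
    [0,0,0]
  ]
}}

```text
t: 28.75
tool_pos: [0.4807, -0.1648, 0.0237]
orientation: [[0.251, -0.0, 0.968], [-0.968, 0.0, 0.251], [-0.0, -1.0, 0.0]]
force: [-0.5, -0.1, -0.3]
opening: 0.204
```

```bash
python3 plan.py new green 22
```

```text
t 28.75 pos [ 0.4807 -0.1648  0.0237] psi 0.253 open 0.204 q6 0.94 F [-0.5 -0.1 -0.3]
('new', 'green', '22') n 1 rot [-0.0, -0.0006, -0.0003] tot [-0.2, 1.7, -0.2] [-0.0, -0.001, -0.0]
[[-0.2, 1.7, -0.2]]
```

Call:
{"fn": "apply_moves", "kwargs": {
  "delta_pos": [
    [0,1.5,0],
    [0,0,0],
    [0,0,0],
    [0,0,0],
    [0,0,0],
    [0,0,0],
    [0,0,0],
    [0,0,0]
  ],
  "delta_rot": [
    [0,0,0],
    [0,0,0],
    [0,0,0],
    [0,0,0],
    [0,0,0],
    [0,0,0],
    [0,0,0],
    [0,0,0]
  ]
}}

```text
t: 29.42
tool_pos: [0.4819, -0.1653, 0.0234]
orientation: [[0.251, 0.003, 0.968], [-0.968, -0.001, 0.251], [0.001, -1.0, 0.002]]
force: [0.0, 0.1, -0.0]
opening: 0.209
```

Call:
{"fn": "apply_moves", "kwargs": {
  "delta_pos": [
    [0,0,0],
    [0,0,0],
    [0,0,0],
    [0,0,0],
    [0,0,0],
    [0,0,0],
    [0,0,0],
    [0,0,0]
  ],
  "delta_rot": [
    [0,0,0],
    [0,0,0],
    [0,0,0],
    [0,0,0],
    [0,0,0],
    [0,0,0],
    [0,0,0],
    [0,0,0]
  ],
  "gripper": -0.14
}}

```text
t: 30.08
tool_pos: [0.4823, -0.1654, 0.0237]
orientation: [[0.251, 0.003, 0.968], [-0.968, -0.001, 0.251], [0.002, -1.0, 0.003]]
force: [-0.5, 0.5, -0.6]
opening: 0.429
```

Call:
{"fn": "apply_moves", "kwargs": {
  "delta_pos": [
    [0,-10,0],
    [0,-25,0],
    [0,-25,0],
    [0,-10,0],
    [0,0,0],
    [0,0,0],
    [0,0,0],
    [0,0,0]
  ],
  "delta_rot": [
    [0,0,0],
    [0,0,0],
    [0,0,0],
    [0,0,0],
    [0,0,0],
    [0,0,0],
    [0,0,0],
    [0,0,0]
  ]
}}

```text
t: 30.75
tool_pos: [0.4807, -0.1648, 0.0967]
orientation: [[0.251, 0.001, 0.968], [-0.968, -0.0, 0.251], [0.0, -1.0, 0.001]]
force: [-0.5, -0.2, -0.5]
opening: 0.432
```

```bash
python3 plan.py old yellow 90
```

```text
t 30.75 pos [ 0.4807 -0.1648  0.0967] psi 0.253 open 0.432 q6 0.94 F [-0.5 -0.2 -0.5]
('old', 'yellow', '90') n 8 rot [-0.0001, 0.0561, 0.0] tot [-269.2, 6.7, 141.9] [-0.001, 0.448, 0.0]
[[-33.7, 0.8, 17.7], [-34.6, 0.8, 15.8], [-35.4, 0.8, 13.9], [-36.1, 0.8, 11.9], [-36.8, 0.8, 9.8], [-37.2, 0.8, 7.7], [-37.6, 0.8, 5.6], [-37.9, 0.8, 3.5]]
```

Call:
{"fn": "apply_moves", "kwargs": {
  "delta_pos": [
    [-18,0,9],
    [-34,0,17],
    [-35,-1,15],
    [-36,-1,13],
    [-36,-1,11],
    [-37,-1,9],
    [-36,-1,7],
    [-18,0,3]
  ],
  "delta_rot": [
    [0,0.03,0],
    [0.001,0.056,0],
    [0.002,0.056,0],
    [0.002,0.056,0],
    [0.002,0.056,0],
    [0.002,0.056,0],
    [0.002,0.056,0],
    [0,0.03,0]
  ]
}}

```text
t: 31.42
tool_pos: [0.5416, 0.0983, 0.0913]
orientation: [[-0.172, -0.003, 0.985], [-0.985, -0.0, -0.172], [0.001, -1.0, -0.003]]
force: [-0.2, 0.3, 0.2]
opening: 0.428
```

Call:
{"fn": "apply_moves", "kwargs": {
  "delta_pos": [
    [-8,0,0],
    [0,0,0],
    [0,0,0],
    [0,0,0],
    [0,0,0],
    [0,0,0],
    [0,0,0],
    [0,0,0]
  ],
  "delta_rot": [
    [0,0.02,0],
    [0,0,0],
    [0,0,0],
    [0,0,0],
    [0,0,0],
    [0,0,0],
    [0,0,0],
    [0,0,0]
  ]
}}

```text
t: 32.08
tool_pos: [0.5387, 0.1075, 0.0844]
orientation: [[-0.188, -0.015, 0.982], [-0.982, -0.002, -0.188], [0.005, -1.0, -0.014]]
force: [-0.5, 0.0, 0.7]
opening: 0.43
```

```bash
python3 plan.py old yellow 70
python3 - <<'E'
from h import *
f=viewer.grab_frame("top");cv2.imwrite("pics/p3.png",cv2.resize(f["img"][150:255,195:440,::-1],(784,336),interpolation=cv2.INTER_CUBIC))
E
```

```text
t 32.0833 pos [0.5387 0.1075 0.0844] psi -0.189 open 0.43 q6 1.91 F [-0.5  0.   0.7]
('old', 'yellow', '70') n 1 rot [0.0141, 0.0057, 0.0046] tot [-25.8, 14.2, 7.4] [0.014, 0.006, 0.005]
[[-25.8, 14.2, 7.4]]
```

View pics/p3.png

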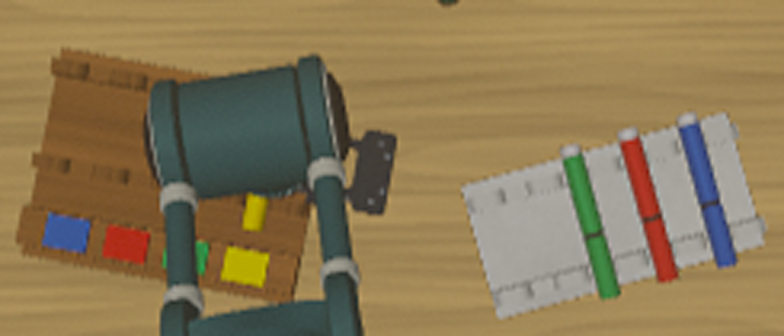

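The white rack now holds green (590,225), red (648,205) and blue (707,190), parallel in the three rightmost places. The arm is about 26 mm short of yellow. Moving on.

Call:
{"fn": "apply_moves", "kwargs": {
  "delta_pos": [
    [-15,0,5],
    [-9,0,2],
    [0,4,0],
    [0,6,0],
    [0,0,0],
    [0,0,0],
    [0,0,0],
    [0,0,0]
  ],
  "delta_rot": [
    [0.008,0.004,0.003],
    [0.006,0,0.002],
    [0,0,0],
    [0,0,0],
    [0,0,0],
    [0,0,0],
    [0,0,0],
    [0,0,0]
  ]
}}

```text
t: 32.8
tool_pos: [0.5498, 0.1279, 0.0733]
orientation: [[-0.194, -0.0, 0.981], [-0.981, -0.001, -0.194], [0.001, -1.0, -0.0]]
force: [-0.1, -0.0, -0.7]
opening: 0.433
```

```bash
python3 plan.py old yellow 21
```

```text
t 32.8 pos [0.5498 0.1279 0.0733] psi -0.195 open 0.433 q6 1.95 F [-0.1 -0.  -0.7]
('old', 'yellow', '21') n 2 rot [0.0001, 0.0001, 0.0004] tot [-3.7, 52.3, 0.1] [0.0, 0.0, 0.001]
[[-1.8, 26.1, 0.1], [-1.8, 26.1, 0.1]]
```

Call:
{"fn": "apply_moves", "kwargs": {
  "delta_pos": [
    [-3,0,0],
    [0,7,0],
    [0,8,0],
    [0,5,0],
    [0,0,0],
    [0,0,0],
    [0,0,0],
    [0,0,0]
  ],
  "delta_rot": [
    [0,0,0],
    [0,0,0],
    [0,0,0],
    [0,0,0],
    [0,0,0],
    [0,0,0],
    [0,0,0],
    [0,0,0]
  ]
}}

```text
t: 33.47
tool_pos: [0.5497, 0.1305, 0.0504]
orientation: [[-0.194, -0.002, 0.981], [-0.981, -0.001, -0.194], [0.002, -1.0, -0.002]]
force: [1.0, -0.5, 0.1]
opening: 0.43
```

```bash
python3 plan.py old yellow 21
```

```text
t 33.4667 pos [0.5497 0.1305 0.0504] psi -0.195 open 0.43 q6 1.96 F [ 1.  -0.5  0.1]
('old', 'yellow', '21') n 1 rot [0.0016, -0.0002, 0.0015] tot [-1.1, 29.4, 0.8] [0.002, -0.0, 0.002]
[[-1.1, 29.4, 0.8]]
```

Call:
{"fn": "apply_moves", "kwargs": {
  "delta_pos": [
    [-1,7,1],
    [0,7,0],
    [0,7,0],
    [0,4,0],
    [0,1,0],
    [0,0,0],
    [0,0,0],
    [0,0,0]
  ],
  "delta_rot": [
    [0.001,0,0.001],
    [0,0,0],
    [0,0,0],
    [0,0,0],
    [0,0,0],
    [0,0,0],
    [0,0,0],
    [0,0,0]
  ]
}}

```text
t: 34.13
tool_pos: [0.5509, 0.1314, 0.0213]
orientation: [[-0.194, -0.001, 0.981], [-0.981, -0.0, -0.194], [0.001, -1.0, -0.001]]
force: [0.4, -0.8, -0.2]
opening: 0.433
```

Call:
{"fn": "apply_moves", "kwargs": {
  "delta_pos": [
    [0,0,0],
    [0,0,0],
    [0,0,0],
    [0,0,0],
    [0,0,0],
    [0,0,0],
    [0,0,0],
    [0,0,0]
  ],
  "delta_rot": [
    [0,0,0],
    [0,0,0],
    [0,0,0],
    [0,0,0],
    [0,0,0],
    [0,0,0],
    [0,0,0],
    [0,0,0]
  ],
  "gripper": -1
}}

```text
t: 34.8
tool_pos: [0.5519, 0.1316, 0.0226]
orientation: [[-0.194, 0.001, 0.981], [-0.981, 0.0, -0.194], [-0.0, -1.0, 0.001]]
force: [0.2, -0.3, -1.0]
opening: 0.212
```

```bash
python3 plan.py old yellow 110 new yellow 100
```

```text
t 34.8 pos [0.5519 0.1316 0.0226] psi -0.195 open 0.212 q6 1.96 F [ 0.2 -0.3 -1. ]
('old', 'yellow', '110') n 3 rot [-0.0005, -0.0001, -0.0001] tot [0.4, -87.4, -1.1] [-0.001, -0.0, -0.0]
[[0.1, -29.1, -0.4], [0.1, -29.1, -0.4], [0.1, -29.1, -0.4]]
('new', 'yellow', '100') n 7 rot [0.0, -0.0641, 0.0] tot [253.6, 10.0, -35.7] [0.0, -0.449, 0.0]
[[36.2, 1.4, -5.1], [35.8, 1.4, -7.4], [35.3, 1.4, -9.7], [34.6, 1.4, -11.9], [33.8, 1.4, -14.1], [32.8, 1.4, -16.3], [31.7, 1.4, -18.3]]
```

Call:
{"fn": "apply_moves", "kwargs": {
  "delta_pos": [
    [0,-12,0],
    [0,-28,0],
    [0,-25,0],
    [0,-10,0],
    [18,0,-3],
    [36,0,-5],
    [36,0,-7],
    [35,0,-9]
  ],
  "delta_rot": [
    [0,0,0],
    [0,0,0],
    [0,0,0],
    [0,0,0],
    [0,-0.034,0],
    [0,-0.064,0],
    [0,-0.064,0],
    [0,-0.064,0]
  ]
}}

```text
t: 35.47
tool_pos: [0.5171, 0.0122, 0.1059]
orientation: [[0.049, 0.008, 0.999], [-0.999, 0.002, 0.049], [-0.002, -1.0, 0.008]]
force: [0.6, -0.2, -0.2]
opening: 0.207
```

```bash
python3 plan.py new yellow 95
```

```text
t 35.4667 pos [0.5171 0.0122 0.1059] psi 0.049 open 0.207 q6 1.49 F [ 0.6 -0.2 -0.2]
('new', 'yellow', '95') n 4 rot [-0.0022, -0.0513, -0.0002] tot [120.0, 10.2, -56.7] [-0.009, -0.205, -0.001]
[[30.0, 2.6, -14.2], [29.2, 2.6, -15.7], [28.4, 2.6, -17.2], [27.5, 2.7, -18.6]]
```

Call:
{"fn": "apply_moves", "kwargs": {
  "delta_pos": [
    [32,1,-14],
    [32,1,-14],
    [28,1,-14],
    [14,0,-8],
    [4,0,0],
    [0,0,0],
    [0,0,0],
    [0,0,0]
  ],
  "delta_rot": [
    [-0.003,-0.055,0],
    [-0.003,-0.055,0],
    [-0.002,-0.055,0],
    [0,-0.03,0],
    [0,0,0],
    [0,0,0],
    [0,0,0],
    [0,0,0]
  ]
}}

```text
t: 36.13
tool_pos: [0.4787, -0.1124, 0.1061]
orientation: [[0.246, 0.006, 0.969], [-0.969, -0.001, 0.246], [0.003, -1.0, 0.006]]
force: [0.4, 0.1, -1.0]
opening: 0.211
```

```bash
python3 plan.py new yellow 70
```

```text
t 36.1333 pos [ 0.4787 -0.1124  0.1061] psi 0.248 open 0.211 q6 1.04 F [ 0.4  0.1 -1. ]
('new', 'yellow', '70') n 1 rot [-0.0058, -0.0057, 0.0029] tot [-5.0, 36.0, -11.7] [-0.006, -0.006, 0.003]
[[-5.0, 36.0, -11.7]]
```

Call:
{"fn": "apply_moves", "kwargs": {
  "delta_pos": [
    [-3,0,-10],
    [0,10,0],
    [0,15,0],
    [0,8,0],
    [0,0,0],
    [0,0,0],
    [0,0,0],
    [0,0,0]
  ],
  "delta_rot": [
    [-0.006,-0.005,0.003],
    [0,0,0],
    [0,0,0],
    [0,0,0],
    [0,0,0],
    [0,0,0],
    [0,0,0],
    [0,0,0]
  ]
}}

```text
t: 36.8
tool_pos: [0.4679, -0.1062, 0.07]
orientation: [[0.258, -0.002, 0.966], [-0.966, 0.002, 0.258], [-0.002, -1.0, -0.002]]
force: [0.0, -0.4, -1.0]
opening: 0.211
```

```bash
python3 plan.py new yellow 22
```

```text
t 36.8 pos [ 0.4679 -0.1062  0.07  ] psi 0.261 open 0.211 q6 1.03 F [ 0.  -0.4 -1. ]
('new', 'yellow', '22') n 2 rot [0.0008, 0.0035, -0.0011] tot [3.9, 48.0, -2.5] [0.002, 0.007, -0.002]
[[1.9, 24.0, -1.3], [1.9, 24.0, -1.3]]
```

Call:
{"fn": "apply_moves", "kwargs": {
  "delta_pos": [
    [3,0,-1],
    [0,6,0],
    [0,8,0],
    [0,4,0],
    [0,0,0],
    [0,0,0],
    [0,0,0],
    [0,0,0]
  ],
  "delta_rot": [
    [0.002,0.006,-0.002],
    [0,0,0],
    [0,0,0],
    [0,0,0],
    [0,0,0],
    [0,0,0],
    [0,0,0],
    [0,0,0]
  ]
}}

```text
t: 37.47
tool_pos: [0.469, -0.1103, 0.0513]
orientation: [[0.251, 0.003, 0.968], [-0.968, -0.001, 0.251], [0.001, -1.0, 0.003]]
force: [0.4, -0.4, -0.3]
opening: 0.208
```

```bash
python3 plan.py new yellow 22
```

```text
t 37.4667 pos [ 0.469  -0.1103  0.0513] psi 0.254 open 0.208 q6 1.03 F [ 0.4 -0.4 -0.3]
('new', 'yellow', '22') n 1 rot [-0.0028, -0.0003, 0.0014] tot [-0.5, 29.3, -2.6] [-0.003, -0.0, 0.001]
[[-0.5, 29.3, -2.6]]
```

Call:
{"fn": "apply_moves", "kwargs": {
  "delta_pos": [
    [-0.5,6,-1],
    [0,8,0],
    [0,6,0],
    [0,4,0],
    [0,2,0],
    [0,0,0],
    [0,0,0],
    [0,0,0]
  ],
  "delta_rot": [
    [-0.003,0,0.001],
    [0,0,0],
    [0,0,0],
    [0,0,0],
    [0,0,0],
    [0,0,0],
    [0,0,0],
    [0,0,0]
  ]
}}

```text
t: 38.13
tool_pos: [0.4675, -0.11, 0.0221]
orientation: [[0.251, -0.001, 0.968], [-0.968, -0.0, 0.251], [-0.0, -1.0, -0.001]]
force: [-0.6, -0.3, 0.0]
opening: 0.211
```

```bash
python3 plan.py new yellow 22
```

```text
t 38.1333 pos [ 0.4675 -0.11    0.0221] psi 0.254 open 0.211 q6 1.03 F [-0.6 -0.3  0. ]
('new', 'yellow', '22') n 1 rot [0.0013, -0.0002, -0.0001] tot [0.3, 0.1, -1.2] [0.001, -0.0, -0.0]
[[0.3, 0.1, -1.2]]
```

Call:
{"fn": "apply_moves", "kwargs": {
  "delta_pos": [
    [0,0.5,0],
    [0,0,0],
    [0,0,0],
    [0,0,0],
    [0,0,0],
    [0,0,0],
    [0,0,0],
    [0,0,0]
  ],
  "delta_rot": [
    [0,0,0],
    [0,0,0],
    [0,0,0],
    [0,0,0],
    [0,0,0],
    [0,0,0],
    [0,0,0],
    [0,0,0]
  ],
  "gripper": -0.14
}}

```text
t: 38.8
tool_pos: [0.469, -0.1104, 0.0231]
orientation: [[0.251, 0.002, 0.968], [-0.968, -0.001, 0.251], [0.002, -1.0, 0.002]]
force: [0.6, -0.2, 0.9]
opening: 0.434
```

Call:
{"fn": "apply_moves", "kwargs": {
  "delta_pos": [
    [0,-10,0],
    [0,-25,0],
    [0,-25,0],
    [0,-25,0],
    [0,-25,0],
    [-20,-10,0],
    [-30,0,0],
    [-30,0,0]
  ],
  "delta_rot": [
    [0,0,0],
    [0,0,0],
    [0,0,0],
    [0,0,0],
    [0,0,0],
    [0,0,0],
    [0,0,0],
    [0,0,0]
  ]
}}

```text
t: 39.47
tool_pos: [0.4496, -0.0344, 0.1538]
orientation: [[0.244, 0.004, 0.97], [-0.97, -0.002, 0.244], [0.003, -1.0, 0.003]]
force: [0.6, 0.3, -0.3]
opening: 0.43
```

Call:
{"fn": "apply_moves", "kwargs": {
  "delta_pos": [
    [-35,0,0],
    [-35,0,0],
    [-35,0,0],
    [-35,0,0],
    [-20,0,0],
    [0,0,0],
    [0,0,0],
    [0,0,0]
  ],
  "delta_rot": [
    [0,0,0],
    [0,0,0],
    [0,0,0],
    [0,0,0],
    [0,0,0],
    [0,0,0],
    [0,0,0],
    [0,0,0]
  ]
}}

```text
t: 40.13
tool_pos: [0.409, 0.1306, 0.1622]
orientation: [[0.248, 0.017, 0.969], [-0.969, 0.001, 0.248], [0.003, -1.0, 0.016]]
force: [0.2, -0.6, -0.6]
opening: 0.432
```

```bash
python3 plan.py
python3 - <<'E'
from h import *
f=viewer.grab_frame("top");g=viewer.grab_frame("side")
cv2.imwrite("pics/e1.png",cv2.resize(f["img"][180:255,330:440,::-1],(770,525),interpolation=cv2.INTER_CUBIC))
cv2.imwrite("pics/e2.png",g["img"][:,:,::-1]); cv2.imwrite("pics/e3.png",f["img"][:,:,::-1])
E
```

```text
t 40.1333 pos [0.409  0.1306 0.1622] psi 0.25 open 0.432 q6 1.58 F [ 0.2 -0.6 -0.6]
```

View pics/e1.png

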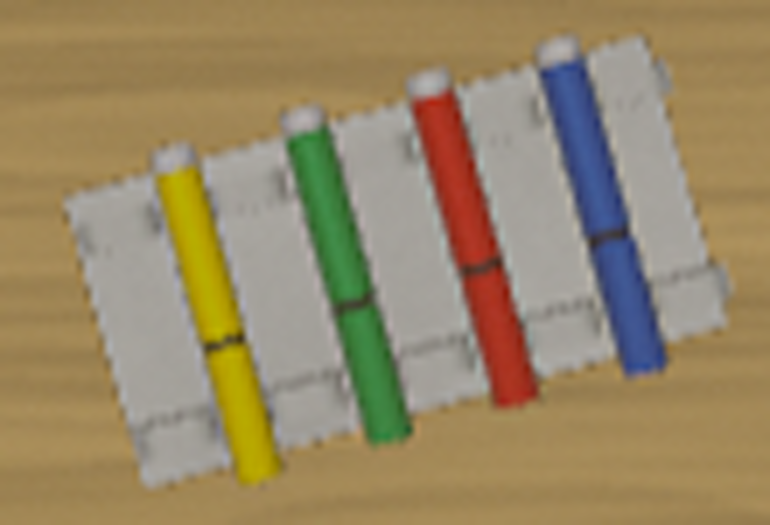

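View pics/e2.png

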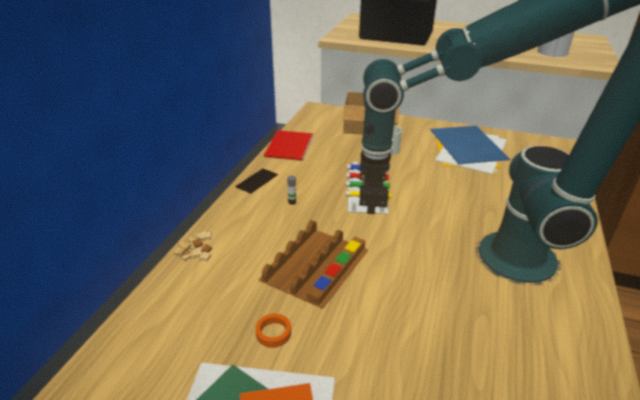

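View pics/e3.png

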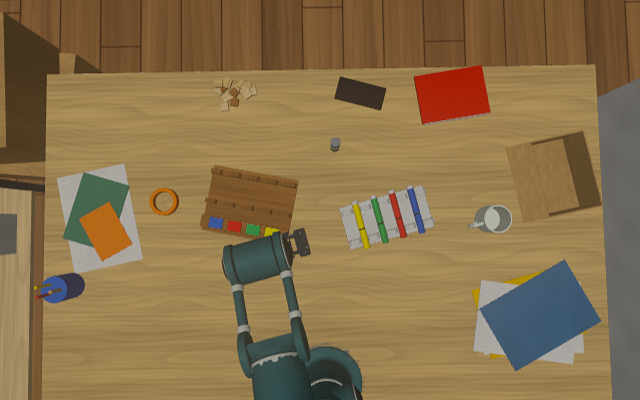

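The close-up shows yellow, green, red and blue from left to right, evenly spaced and parallel. The mug, glue stick and tape are where they were. I'll measure the placements in the rack frame.

```bash
python3 - <<'E'
from h import *
f=viewer.grab_frame("top")
ex=np.array([np.cos(.254),np.sin(.254)]);A=np.c_[ex,[-ex[1],ex[0]]]
for c,a,b in(("yellow",(174,146),(261,479)),("green",(303,107),(391,441)),("red",(430,70),(518,404)),("blue",(558,38),(646,372))):
    p=ray(f,np.array([a,b])/7.+[330,180]-.4,.042);d=p[0]-p[1]
    print(c,((p.mean(0)[:2]-[.4875,-.1918])@A*1e3).round(1),"len",np.linalg.norm(d).round(3),"dyaw",(np.arctan2(d[1],d[0])-.254).round(3))
E
python3 plan.py
```

```text
yellow [ 0.4 83.3] len 0.144 dyaw -0.019
green [ 1.4 26.4] len 0.145 dyaw -0.019
red [  2.1 -29.4] len 0.145 dyaw -0.021
blue [  0.6 -85. ] len 0.145 dyaw -0.024
t 40.2833 pos [0.4093 0.1298 0.1619] psi 0.248 open 0.432 q6 1.58 F [-0.2 -0.1 -0.1]
```

```bash
python3 -c "
from rig import arm
print(arm.job_done())"
```

```text
the job is handed in; nothing more can be done
None
```

I moved all four markers from the brown rack to the white one in reverse order and handed the job in at about 40 s of the 93 s allowed. From left to right they are now yellow, green, red, blue; on the brown rack they were blue, red, green, yellow.

**Position:** In the last top picture the marker centres are within about 2 mm of mid-rail and within 1.6 mm of their places. They measure 144–145 mm long, so they lie flat.

**One small disagreement:** All four read about 0.02 rad off the rack angle I had measured. They are parallel to each other, so I put this down to measurement bias rather than crooked markers, and I did not check it further.

**Handling:** The force readings I saw stayed under about 2 N. Each marker was let go at about seating height, at most a millimetre or two up.

**Surroundings:** The mug, glue stick and tape looked unmoved in the final pictures, and the arm was clear of everything when I handed in. I did not measure the bystanders.

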